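Lower a vial block on a hydraulic lift to stirrer height and slide it across

TASK

The metal block with the sample vials stands on the raised platform of the hydraulic lift. Crack the lift's release valve open just far enough for the platform to sink slowly (about a centimetre a second, never more than three), and shut the valve again fully home, but gently, when the platform is flush with the top plate of the magnetic stirrer beside it. Then gently slide the block straight across, without tipping or lifting it, and leave it centred on the stirrer's plate with its vials still in it and everything else where it stood.

Things in the scene. Friction and masses are not known exactly. Their poses are not given: they have to be found in the camera images.
- lift: hydraulic bench lift, fixed: grey base plate 225 x 130 mm with cylinder and guides under a square platform; origin on the bench under the platform's centre, x to its back, y away from the stirrer, z up. A grey pump and valve block, 62 x 105 mm, top 70 mm over the bench, stands in front (centre at x = -130 mm): release lever on its +y half, a short pump stub on its -y half
- valve_axis (a point): point on the vertical axis of the release valve, at (-130, 20) mm in the lift's frame, 94 mm over the bench, at the height of the lever's arm (a bar 8 mm thick). The valve stays where it is left and takes 3 to 4 N at the lever's grip to turn; past shut it presses on a soft seat, about 3 N more at the grip for each 0.01 rad, and more than 0.06 rad past shut spoils the seat
- valve_grip (a point): centre of the black upright round grip at the lever's end: 16 mm in diameter, from 88 to 128 mm over the bench, this point at 110 mm and 75 mm from the valve's axis; fixed to the lever. Shut, the lever points along the lift's +y; to open, the grip swings towards the lift's -x. The platform's edge is 65 mm from it towards +x: a wide gripper fits only with its width along y
- valve_lever (a joint): angle of the release lever, rad: 0 = shut at its stop (start), grows anticlockwise from above as it opens, to 1.4. At first nothing moves; the platform starts to sink somewhere between 0.2 and 0.7 (load and wear are not known); past that point each further 0.1 rad adds about 20 mm/s, wide open it drops, and turning back below that point stops the platform at once
- platform (a joint): how far the platform has sunk from its raised position, m: 0 at the start, 0.075 at its lower stop; it cannot be raised again here
- platform_top (a point): centre of the upper face of the lift's platform, 130 x 130 x 8 mm aluminium plate with plain edges; 150 mm over the bench at the start, z up
- stirrer_top (a point): centre of the upper face of the stirrer's square plate, 145 x 145 mm; the stirrer is a fixed white box with two knobs at its front, next to the lift on the lift's -y side, with a gap of 5 to 10 mm between plate and platform. Its plate stands 85 to 105 mm over the bench; x to its back, y towards the lift, z up
- vial_block: loose aluminium vial block, 104 x 104 mm and 50 mm high, 0.5 to 1 kg, on a round foot 96 mm in diameter and 10 mm high with a 3.5 mm bevel; nine wells 28 mm deep in its top. Origin at the centre of its underside, axes along its sides. Stands about the middle of the platform; too wide to grasp, it slides at 2 to 6 N
- vial_1: capped sample vial, 22 mm in diameter, 44 mm high, standing loose in a corner well of the block, its cap 16 mm over the block's top; origin at its foot
- vial_2: capped sample vial like vial_1, in a side well
- vial_3: capped sample vial like vial_1, in a side well
- beaker_250: bystander: glass beaker 70 mm wide, 93 mm high, behind the lift; origin under its foot
- bottle_amber: bystander: amber bottle 65 mm wide, 161 mm high, on the right in front; origin under its foot
- stopper: bystander: cork stopper, 25 mm, on the bench in front of the stirrer; origin under its foot

How it is judged (in metres and radians):
On the way, in this order (a step that is already met when the one before it is completed fails the run):
1. the valve is cracked and the platform has begun to sink with the block on it (value of joint platform above 0.008 m and horizontal distance between vial_block and platform_top below 0.03 m), for 0.05 s.
2. the platform stands still, flush with the stirrer's plate (2 mm below to 4 mm above), the valve shut (under 0.05 rad), the block still on the platform (z of platform_top in the frame of stirrer_top between -0.002 and 0.004 m and value of joint valve_lever below 0.05 rad and velocity of joint platform below 0.002 m/s and horizontal distance between vial_block and platform_top below 0.03 m), for 0.3 s.
At the end, for the whole second after the job is handed in: The block stands level and at rest on the stirrer's plate, centred within 12 mm, all three vials in their wells; the platform is at rest flush with the plate (2 mm below to 4 mm above) and the valve is shut (under 0.05 rad) (horizontal distance between vial_block and stirrer_top below 0.012 m and z of vial_block in the frame of stirrer_top between -0.003 and 0.004 m and angle between vial_block's own z axis and vertical below 0.05 rad and linear speed of vial_block below 0.01 m/s and value of joint valve_lever below 0.05 rad and z of platform_top in the frame of stirrer_top between -0.002 and 0.004 m and velocity of joint platform below 0.002 m/s and horizontal distance between each of vial_1, vial_2, vial_3 and vial_block below 0.055 m and z of each of vial_1, vial_2, vial_3 in the frame of vial_block below 0.03 m); the robot touches nothing.
It fails at once if the platform sinks faster than 30 mm/s (velocity of joint platform above 0.03 m/s).
It fails at once if the block is lifted off or tipped by more than 0.15 rad (angle between vial_block's own z axis and vertical above 0.15 rad or z of vial_block in the frame of platform_top above 0.012 m).
It fails at once if the block is pushed harder than 20 N (contact force between the fingers and vial_block above 20 N).
It fails at once if the valve is overtightened: the lever forced more than 0.06 rad past its stop (about 20 N at the grip) (value of joint valve_lever below -0.06 rad).
It fails at once if a bystander is moved more than 20 mm (distance of any of beaker_250, bottle_amber, stopper from where it was at the start of the episode above 0.02 m).
It also fails if it takes over 72 s, if anything falls off the work surface, if the arm or the gripper's body presses on something with over 40 N, if the wrist force passes 120 N, or if a joint passes its speed limit or range.

ROBOT

A 6-joint arm with a two-finger parallel gripper is mounted at the origin on a cart in front of the work surface, level with it; the furniture and walls round the work are solid. World frame = base frame: x ahead of the robot, y to its left, z up, the work surface at z = 0. Lengths are in m, angles in degrees, forces in N, time in s.
With the tool pointing down it reaches from about 0.275 to 0.85 m from the base axis. Payload 5.2 kg.
Tool frame: the origin (TCP) lies at the very end of the fingers, on their centre line; the grasp point (between the pads) lies env.tcp_to_grasp behind it (env.tcp_to_grasp is the distance from the TCP to the grasp point, in m); z points along the fingers, y is the direction in which the jaws open and shut (so a half turn about z gives the same grasp; the last joint's range is limited). The gripper opens to 85 mm and grips with 20 to 120 N. Pads are 22 mm wide; open, the fingers measure 114 mm over their backs; the gripper's body (76 mm by 85 mm) begins 54 mm behind the grasp point. The pads swing forward as they close: fully open they stand 13 mm farther back than shut.
Start: joints at [-77.223, 14.817, 87.949, -0, 77.235, -11.62], TCP at [0.227, -0.501, 0.231] pointing down, gripper open.
Joint ranges: [-179.93, 179.93], [-52.35, 119.4], [10.71, 147.94], [-69.91, 249.91], [12.55, 155.21], [-178.61, 178.61]. Speed limits (degrees/s): [147.25, 147.25, 180, 180, 180, 180].

INTERFACE

Orientations are given as a 3x3 rotation matrix whose columns are the frame's x, y, z axes.
In Python, from rig import env, optics, job gives the robot as it stands.
- The arm moves only by the tool play_rows, never from a script. Its argument "increments" is text: rows parted by semicolons, each of 4 numbers parted by spaces: the shift along the tool's x, y, z in cm, then the turn about the tool's z in rad. A call has 1 to 10 rows; each row is the pose to reach, as a shift and turn from the pose commanded when the call began, along the tool's axes at that moment; what a row does not reach only later rows make up. A row lasts 1/12 s, in which the tool goes at most 41.7 mm and 7.16 degrees, less where a joint would pass 70% of its speed; a pose out of reach is approached as far as the arm can. A call with a gripper value outside its range is refused whole. "fingers" is the closure in counts, from 0 (fully open) to 255 (shut), set as the call begins (left out, the last holds). The fingers move at their own pace and stop on an object; the grip force is fixed at half the most. Time passes only in rows, so rows that repeat a pose let the fingers close. It gives the time, the measured TCP pose, the force and the opening at its end, in the units of the state.
- env.get_obs(): the state, without advancing time (a new reading comes with each control period).
- optics.read_camera(name): name is "scene" or "top" or "wrist"; returns a dict with "img" (480x640x3 uint8, red, green, blue), "fx", "fy", "cx", "cy" (pixels), "k1" (the pictures are not rectified: a ray, as slopes to the right and down, at radius r is drawn at 1 + k1 r^2 times it, then the intrinsics apply), "world_from_camera" (4x4, takes a point from camera to world coordinates). Camera axes: x right, y up, looking along -z (the intrinsics and any distortion apply to the point x, -y, -z); pixel columns grow to the right and rows downward; lengths in m; the calibration is good to about 2 mm. A picture is of the moment at which its call begins. There is no depth.
- job.job_done(): hands the job in, once; it reports no verdict.
The state is a dict: "clock": time; "q": joint angles; "joint_vel": joint speeds; "effort": joint torques, N m; "tool_pos": TCP position; "tool_rot": TCP orientation; "wrist_force": force on the tool from outside, world axes, zero at the start; "ft_torque": the same for the moment, N m; "opening": finger opening in m.
Only numpy, scipy, OpenCV 4.12 (cv2) and the standard library are available. Lean on these libraries where they do the work, as an engineer would, in place of code of your own. Each camera call takes 0.05 s, during which the arm holds its last target.

## Working session

There is one attempt and no reset: what is moved stays moved. The work goes in short steps, Python scripts to look and compute and a tool call to move; the robot and the scene stay as the last step left them, time stands still between calls to the robot, and variables do not carry over. Pictures are saved under pics/ and viewed, and the job is handed in when it is done.

Besides the shell and the picture viewer there is one more tool, called after "Request:" as a command line: name --argument value ..., lists and objects as JSON in quotes. play_rows: Moves the arm, as the interface text tells. Its arguments: {"type":"object","properties":{"increments":{"type":"string"},"fingers":{"type":"number"}},"required":["increments"]}

```bash
ls; mkdir -p pics
python3 - <<'E'
from rig import env, optics, job
import cv2,numpy as np
o=env.get_obs(); print({k:np.round(v,4).tolist() for k,v in o.items()}); print(env.tcp_to_grasp)
for n in ["scene","top","wrist"]:
    c=optics.read_camera(n); cv2.imwrite(f"pics/{n}0.png",c["img"][:,:,::-1]); print(n,c["fx"],c["fy"],c["cx"],c["cy"],c["k1"],np.round(c["world_from_camera"],4).tolist())
E
```

```text
pics
{'clock': 0.0, 'q': [-77.2224, 14.859, 88.0123, -0.0009, 77.2341, -11.6194], 'joint_vel': [-0.0287, 0.0052, -0.0802, -0.0189, -0.0197, 0.0799], 'effort': [-0.0009, -44.6033, -29.0566, -0.0002, 0.0118, 0.0], 'tool_pos': [0.2271, -0.5003, 0.2305], 'tool_rot': [[0.9107, 0.4131, -0.0004], [0.4131, -0.9107, 0.0018], [0.0004, -0.0018, -1.0]], 'wrist_force': [-0.3807, -0.7634, -0.2019], 'ft_torque': [-0.0337, 0.0041, -0.0314], 'opening': 0.0853}
0.0187
scene 595.69662937916 595.69662937916 314.87172965063536 240.75953080116997 0.03687201729988998 [[-0.9186, 0.2271, -0.3234, 0.1213], [-0.395, -0.552, 0.7343, 0.9347], [-0.0117, 0.8023, 0.5968, 1.0237], [0.0, 0.0, 0.0, 1.0]]
top 549.1064220014177 549.1064220014177 314.0901560555292 232.70977959548765 -0.16973050725163247 [[0.0083, 0.9975, -0.0699, 0.5018], [-0.9999, 0.009, 0.01, -0.146], [0.0106, 0.0698, 0.9975, 1.4429], [0.0, 0.0, 0.0, 1.0]]
wrist 344.04763291095475 344.04763291095475 319.62013101107334 240.19668638912268 -0.03238207090504382 [[0.4132, 0.8718, 0.263, 0.2946], [-0.9107, 0.3959, 0.1182, -0.4685], [-0.0011, -0.2884, 0.9575, 0.3726], [0.0, 0.0, 0.0, 1.0]]
```

View pics/scene0.png

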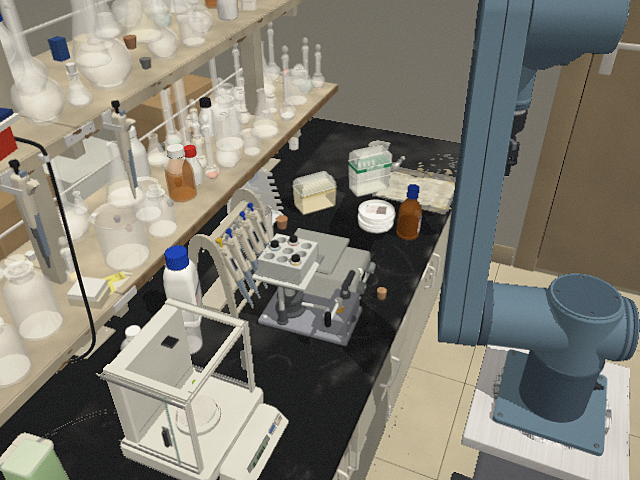

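View pics/top0.png

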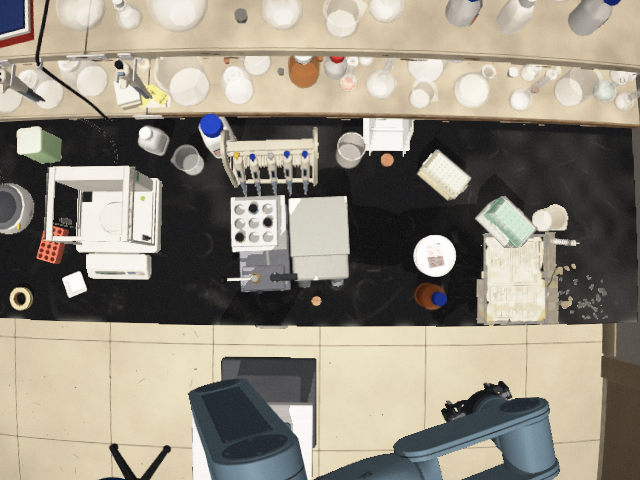

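View pics/wrist0.png

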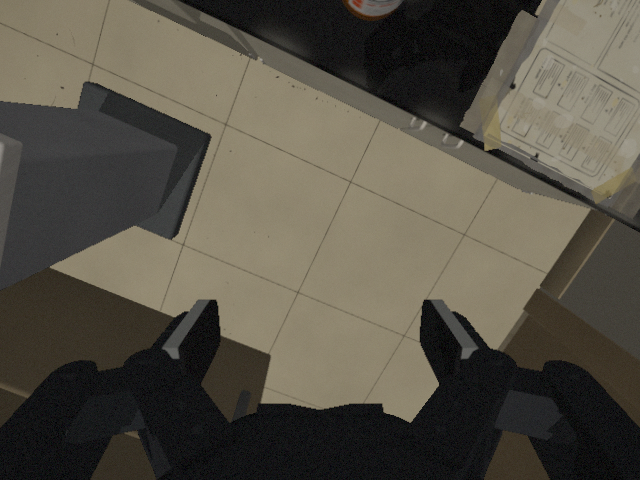

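The top view shows the block around (257,221), the stirrer plate around (319,226), and the valve block around (265,283). I'll zoom in on both views.

Run:
```python
import cv2
t=cv2.imread("pics/top0.png")[185:310,210:370]; cv2.imwrite("pics/topz.png",cv2.resize(t,None,fx=5,fy=5,interpolation=cv2.INTER_CUBIC)[:600,:800])
t=cv2.imread("pics/scene0.png")[225:345,240:400]; cv2.imwrite("pics/scz.png",cv2.resize(t,None,fx=5,fy=5,interpolation=cv2.INTER_CUBIC))
```

```text
(no output)
```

View pics/topz.png

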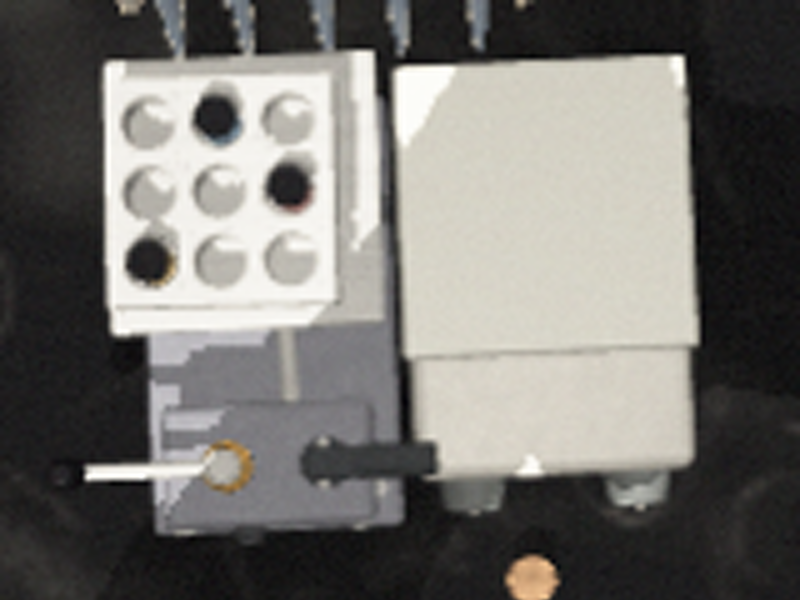

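View pics/scz.png

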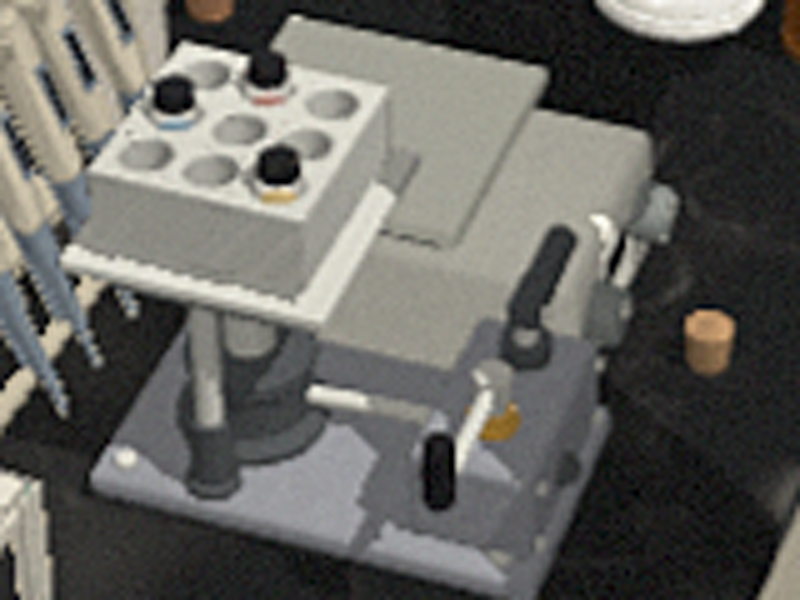

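```bash
cat > h.py <<'E'
import numpy as np, cv2
from rig import env, optics, job
def cal(n):
    return optics.read_camera(n)
def ray(c,u,v):
    K=np.array([[c["fx"],0,c["cx"]],[0,c["fy"],c["cy"]],[0,0,1.]])
    p=cv2.undistortPoints(np.array([[[u,v]]],float),K,np.array([c["k1"],0,0,0.]))[0,0]
    T=c["world_from_camera"]; d=T[:3,:3]@np.array([p[0],-p[1],-1.]); return T[:3,3],d
def onz(c,u,v,z):
    o,d=ray(c,u,v); return o+d*(z-o[2])/d[2]
def tri(*rs):
    A=np.zeros((3,3));b=np.zeros(3)
    for o,d in rs:
        d=d/np.linalg.norm(d);P=np.eye(3)-np.outer(d,d);A+=P;b+=P@o
    x=np.linalg.solve(A,b); return x,[np.linalg.norm(np.cross(x-o,d/np.linalg.norm(d))) for o,d in rs]
def proj(c,p):
    T=c["world_from_camera"];q=T[:3,:3].T@(np.array(p)-T[:3,3]);x=q[0]/-q[2];y=-q[1]/-q[2];s=1+c["k1"]*(x*x+y*y)
    return np.array([c["fx"]*x*s+c["cx"],c["fy"]*y*s+c["cy"]])
Z=lambda x,y,ox,oy,f=5:(ox+(x+.5)/f-.5,oy+(y+.5)/f-.5)
E
python3 - <<'E'
from h import *
t=cal("top");s=cal("scene")
T=lambda x,y:Z(x,y,210,185); S=lambda x,y:Z(x,y,240,225)
np.set_printoptions(precision=4,suppress=True)
def two(name,a,b):
    p,e=tri(ray(t,*T(*a)),ray(s,*S(*b)));print(name,p,np.round(e,4))
two("stirrer back-right",(686,57),(548,70)); two("stirrer front-right",(697,344),(452,247)); two("stirrer back-left",(393,66),(290,16))
print("front-left z.095",onz(t,*T(404,355),.095))
for z in (.085,.095,.105):
    P=[onz(t,*T(*a),z) for a in [(393,66),(686,57),(697,344),(404,355)]];print(z,[np.linalg.norm(P[i]-P[i-1])for i in range(4)],np.mean(P,0))
P=[onz(t,*T(*a),.15) for a in [(375,50),(383,322),(112,334),(104,62)]];print("plat",np.array(P),[np.linalg.norm(P[i]-P[i-1])for i in range(4)])
P=[onz(t,*T(*a),.2) for a in [(327,70),(337,302),(110,310),(106,65)]];print("blk",np.array(P),np.mean(P,0),[np.linalg.norm(P[i]-P[i-1])for i in range(4)])
two("grip top",(66,474),(439,437)); print(onz(t,*T(66,474),.128),onz(s,*S(439,437),.128))
print("axis z.1",onz(t,*T(225,466),.098)); two("axis",(222,466),(493,375))
two("vial o",(150,260),(280,163));two("vial r",(289,186),(267,70));two("vial b",(217,116),(173,95))
two("wellfr",(290,259),(307,146)); two("wellbl",(148,122),(146,155))
two("plat fl",(112,334),(318,325))
two("stub end",(437,458),(558,233))
for u,v in [(532,578)]: print("stopper",onz(t,*T(u,v),.02))
print("bottle",onz(t,433,294,.1),"beaker",onz(t,350,150,.05))
E
```

```text
stirrer back-right [ 0.6212 -0.2578  0.0838] [0.0701 0.0701]
stirrer front-right [ 0.5718 -0.2464 -0.0311] [0.0233 0.0233]
stirrer back-left [ 0.6476 -0.1062  0.2007] [0.0215 0.0215]
front-left z.095 [ 0.5394 -0.1018  0.095 ]
0.085 [np.float64(0.14404145656491196), np.float64(0.146229548609579), np.float64(0.14328602674158836), np.float64(0.14513574625226833)] [ 0.6148 -0.1707  0.085 ]
0.095 [np.float64(0.14298068851235904), np.float64(0.14515266673679417), np.float64(0.14223082191952227), np.float64(0.14406691949517111)] [ 0.6139 -0.1705  0.095 ]
0.105 [np.float64(0.14191992045980611), np.float64(0.14407578486400932), np.float64(0.14117561709745613), np.float64(0.14299809273807387)] [ 0.6131 -0.1703  0.105 ]
plat [[ 0.6824 -0.0882  0.15  ]
 [ 0.5533 -0.0936  0.15  ]
 [ 0.5464  0.0345  0.15  ]
 [ 0.6757  0.0408  0.15  ]] [np.float64(0.12919485687957924), np.float64(0.12921992003438498), np.float64(0.12822073296279204), np.float64(0.12947895574195367)]
blk [[ 0.666  -0.0686  0.2   ]
 [ 0.5602 -0.0746  0.2   ]
 [ 0.5556  0.0286  0.2   ]
 [ 0.6676  0.0326  0.2   ]] [ 0.6123 -0.0205  0.2   ] [np.float64(0.10130495743937619), np.float64(0.10602477056850448), np.float64(0.1033277806365465), np.float64(0.11212529082597836)]
grip top [0.4797 0.0589 0.1267] [0. 0.]
[0.4798 0.0587 0.128 ] [0.4792 0.0601 0.128 ]
axis z.1 [ 0.4841 -0.0149  0.098 ]
axis [ 0.4835 -0.0139  0.1005] [0.0007 0.0007]
vial o [0.5769 0.0088 0.2126] [0.0009 0.0009]
vial r [ 0.6115 -0.0531  0.2114] [0.0003 0.0003]
vial b [ 0.6431 -0.0199  0.2111] [0.0002 0.0002]
wellfr [ 0.5853 -0.0496  0.177 ] [0.0046 0.0046]
wellbl [0.6412 0.0126 0.2006] [0.0003 0.0003]
plat fl [0.547  0.0348 0.149 ] [0.0006 0.0006]
stub end [ 0.4896 -0.1185  0.1028] [0.0005 0.0005]
stopper [ 0.4268 -0.1666  0.02  ]
bottle [ 0.4472 -0.4537  0.1   ] beaker [ 0.8145 -0.251   0.05  ]
```

Run:
```python
from h import *
t=cal("top");s=cal("scene")
T=lambda x,y:Z(x,y,210,185); S=lambda x,y:Z(x,y,240,225)
np.set_printoptions(precision=4,suppress=True)
def two(name,a,b):
    p,e=tri(ray(t,*T(*a)),ray(s,*S(*b)));print(name,p,np.round(e,4))
two("st br",(686,57),(290,16)); two("st fr",(697,344),(548,70)); two("st fl",(404,355),(452,247))
two("pl fr",(383,322),(420,155)); two("pl fl",(112,334),(318,325)); two("pl bl",(104,62),(65,253))
for n,c,oz in(("top",t,(200,100)),("scene",s,(180,180))):
    z=c["img"][oz[1]:oz[1]+120,oz[0]:oz[0]+160,::-1]; cv2.imwrite(f"pics/{n}z2.png",cv2.resize(z,None,fx=5,fy=5,interpolation=cv2.INTER_CUBIC))
for n,p in (("fl",(.541,-.1012)),("fr",(.543,-.2415))):
  for z in (.085,.095,.105): print(n,z,)
```

```text
st br [ 0.688  -0.2394  0.0986] [0.0004 0.0004]
st fr [ 0.5446 -0.2459  0.0985] [0.0013 0.0013]
st fl [ 0.5392 -0.1018  0.0911] [0.0004 0.0004]
pl fr [ 0.5528 -0.0938  0.1499] [0.0006 0.0006]
pl fl [0.547  0.0348 0.149 ] [0.0006 0.0006]
pl bl [0.6735 0.0395 0.1541] [0.0018 0.0018]
fl 0.085
fl 0.095
fl 0.105
fr 0.085
fr 0.095
fr 0.105
```

View pics/scenez2.png

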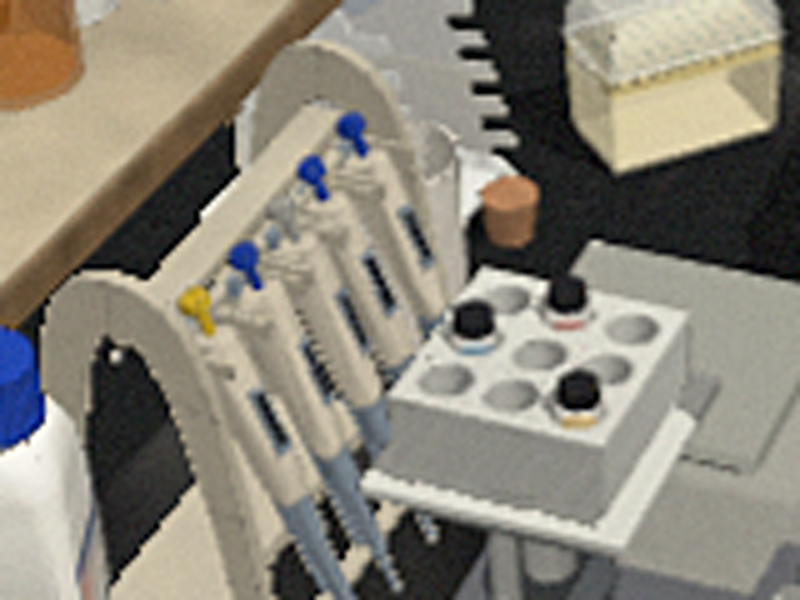

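View pics/topz2.png

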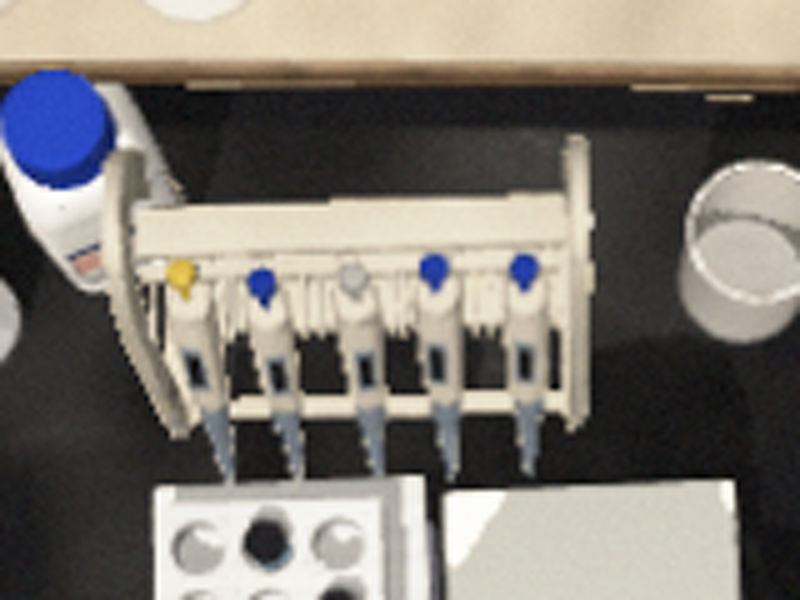

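Request:
play_rows --increments "48.8 -13.9 0 0.377;48.8 -13.9 0 0.377;48.8 -13.9 0 0.377;48.8 -13.9 0 0.377;48.8 -13.9 0 0.377;48.8 -13.9 0 0.377;48.8 -13.9 0 0.377;48.8 -13.9 0 0.377;48.8 -13.9 0 0.377;48.8 -13.9 0 0.377" --fingers 255

```text
clock: 1.18
tool_pos: [0.5391, -0.236, 0.2314]
tool_rot: [[0.999, 0.049, 0.0], [0.049, -0.999, -0.0], [0.0, 0.0, -1.0]]
wrist_force: [0.1, -0.4, 1.1]
opening: -0.0001
```

Request:
play_rows --increments "7.5 -5.5 3 0;7.5 -5.5 7 0;7.5 -5.5 10 0;7.5 -5.5 11.5 0;7.5 -5.5 11.5 0;7.5 -5.5 11.5 0;7.5 -5.5 11.5 0"

```text
clock: 1.77
tool_pos: [0.6106, -0.18, 0.1181]
tool_rot: [[0.999, 0.048, 0.002], [0.048, -0.999, -0.001], [0.002, 0.001, -1.0]]
wrist_force: [-0.5, 0.2, -0.5]
opening: -0.0
```

Descend gently to find the plate's height (expected 0.09–0.10).

Request:
play_rows --increments "0 0 0.3 0;0 0 0.6 0;0 0 0.9 0;0 0 1.2 0;0 0 1.4 0;0 0 1.4 0"

```text
clock: 2.27
tool_pos: [0.6096, -0.1791, 0.102]
tool_rot: [[0.999, 0.048, -0.001], [0.048, -0.999, 0.0], [-0.001, -0.0, -1.0]]
wrist_force: [-0.1, 0.4, -0.4]
opening: -0.0001
```

Request:
play_rows --increments "0 0 0.15 0;0 0 0.3 0;0 0 0.4 0;0 0 0.4 0"

```text
clock: 2.6
tool_pos: [0.6101, -0.1791, 0.0991]
tool_rot: [[0.999, 0.049, 0.0], [0.049, -0.999, -0.0], [0.0, 0.0, -1.0]]
wrist_force: [-2.4, 0.6, 5.3]
opening: -0.0002
```

Request:
play_rows --increments "0 0 0.05 0;0 0 0.05 0;0 0 0.05 0"

```text
clock: 2.85
tool_pos: [0.6101, -0.1791, 0.0991]
tool_rot: [[0.999, 0.049, 0.001], [0.049, -0.999, -0.001], [0.001, 0.001, -1.0]]
wrist_force: [-3.4, 0.2, 7.7]
opening: 0.0001
```

Run:
```python
from h import *
o=env.get_obs(); print(o["tool_pos"],o["wrist_force"])
```

```text
[ 0.61012594 -0.1791051   0.09912016] [-3.40005706  0.2274431   7.74535054]
```

Request:
play_rows --increments "0 0 -4 0;0 0 -8 0;-1 0 -12 0;-5 -3 -15 0;-11.8 -24.5 -15 0;-11.8 -24.5 -15 0;-11.8 -24.5 -15 0;-11.8 -24.5 -15 0;-11.8 -24.5 -15 0;-11.8 -24.5 -15 0" --fingers 130

```text
clock: 3.68
tool_pos: [0.4783, 0.0627, 0.2482]
tool_rot: [[0.999, 0.05, 0.0], [0.05, -0.999, 0.001], [0.0, -0.001, -1.0]]
wrist_force: [0.4, 0.5, 0.5]
opening: 0.0422
```

Request:
play_rows --increments "0 0 0 0;0 0 0 0"

```text
clock: 3.85
tool_pos: [0.4797, 0.0612, 0.2483]
tool_rot: [[0.999, 0.052, 0.001], [0.052, -0.999, -0.0], [0.001, 0.0, -1.0]]
wrist_force: [-0.2, 0.6, -0.7]
opening: 0.0417
```

Run:
```python
from h import *
w=cal("wrist"); cv2.imwrite("pics/w1.png",w["img"][:,:,::-1]); print(env.get_obs()["tool_pos"],proj(w,(.480,.060,.128)))
s=cal("scene"); cv2.imwrite("pics/s1.png",cv2.resize(s["img"][200:360,220:420,::-1],None,fx=4,fy=3.75))
```

```text
[0.48037329 0.0601457  0.24813887] [323.12279772 234.18245757]
```

View pics/w1.png

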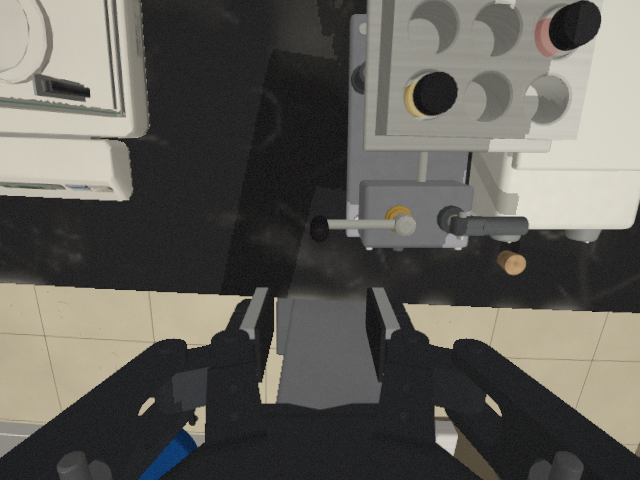

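View pics/s1.png

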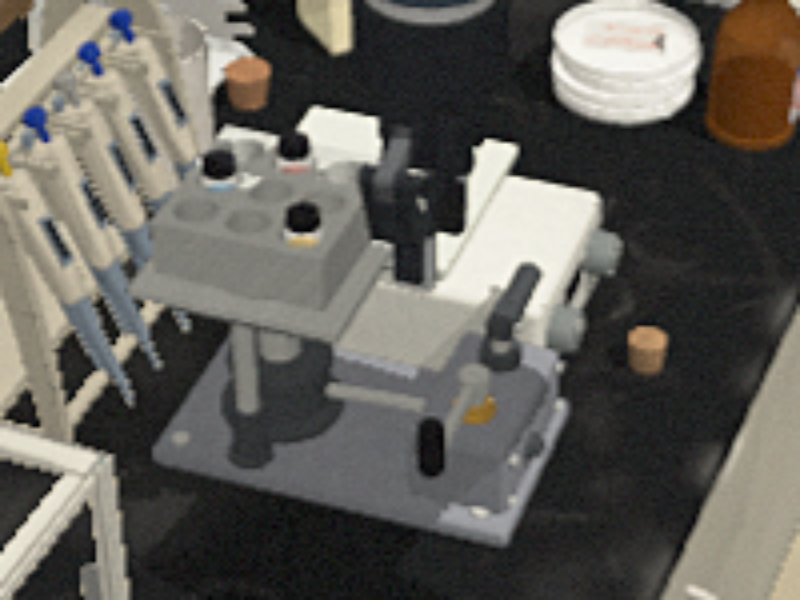

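Request:
play_rows --increments "0 -0.1 4 0;0 -0.1 8 0;0 -0.1 11.5 0;0 -0.1 13.5 0;0 -0.1 14.5 0;0 -0.1 14.5 0;0 -0.1 14.5 0"

```text
clock: 4.53
tool_pos: [0.481, 0.06, 0.1031]
tool_rot: [[0.999, 0.047, 0.0], [0.047, -0.999, -0.0], [0.0, 0.0, -1.0]]
wrist_force: [-0.1, -0.5, 0.0]
opening: 0.0418
```

Run:
```python
from h import *
w=cal("wrist"); cv2.imwrite("pics/w2.png",w["img"][:,:,::-1]); print(env.get_obs()["tool_pos"])
```

```text
[0.48162413 0.06014397 0.10392685]
```

View pics/w2.png

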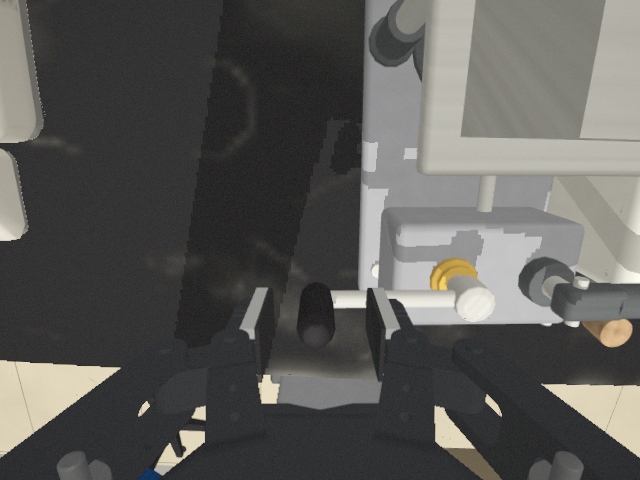

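The grip's top is at (317,335), centred between the pads, and the platform's front-left corner is at (424,172). I'll close the fingers.

Request:
play_rows --increments "0 0 0 0;0 0 0 0;0 0 0 0;0 0 0 0;0 0 0 0;0 0 0 0" --fingers 255

```text
clock: 5.08
tool_pos: [0.4814, 0.0617, 0.1045]
tool_rot: [[0.999, 0.049, 0.004], [0.049, -0.999, 0.001], [0.004, -0.001, -1.0]]
wrist_force: [-0.4, 4.3, 6.8]
opening: 0.0139
```

Run:
```python
from h import *
w=cal("wrist"); cv2.imwrite("pics/w3.png",w["img"][:,:,::-1]); print(env.get_obs()["tool_pos"])
s=cal("scene"); cv2.imwrite("pics/s3.png",cv2.resize(s["img"][220:340,230:390,::-1],None,fx=5,fy=5,interpolation=cv2.INTER_CUBIC))
```

```text
[0.48141739 0.06171311 0.10452754]
```

View pics/w3.png

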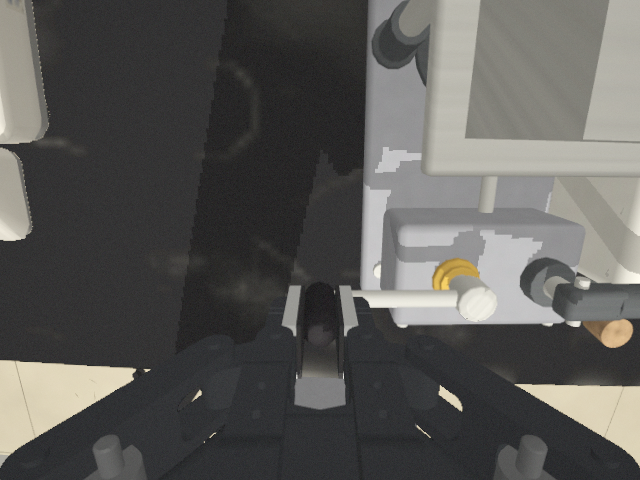

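View pics/s3.png

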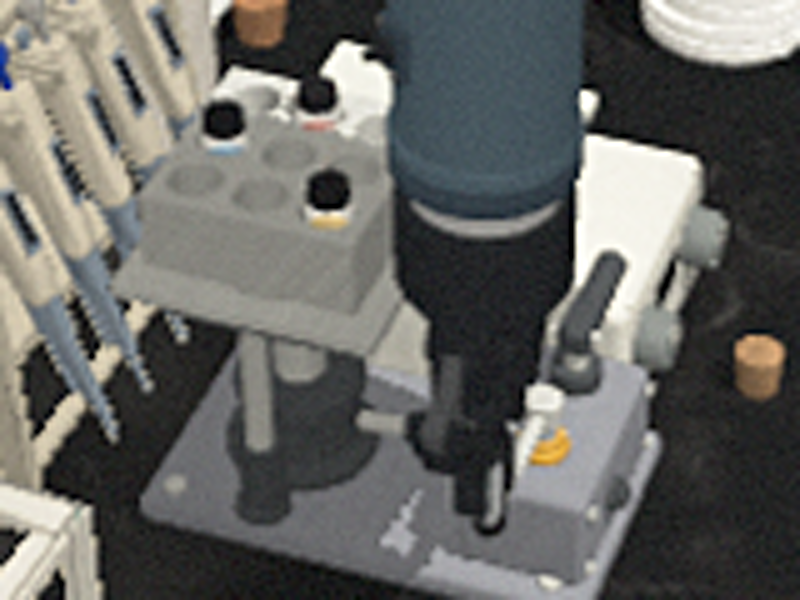

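```bash
cat >> h.py <<'E'
import os
GX=np.array([.4814,.0617])
def sink(save=False):
    s=cal("scene"); g=cv2.cvtColor(s["img"],cv2.COLOR_RGB2GRAY).astype(np.float32)
    x0,y0,x1,y1=257,238,300,290
    if save: np.save("base.npy",g); 
    b=np.load("base.npy"); tp=b[y0:y1,x0:x1]
    # mask: project block body polygon (left face + top) to keep background out
    P=np.array([(.56,.0285,.155),(.56,.03,.2),(.585,-.06,.2),(.665,-.055,.2),(.664,.031,.2),(.664,.031,.155)])
    poly=np.array([proj(s,p) for p in P])-[x0,y0]
    m=np.zeros(tp.shape,np.uint8); cv2.fillPoly(m,[poly.round().astype(np.int32)],255)
    a=proj(s,(.61,.0,.18)); best=None
    W=np.float32([[1,0,x0],[0,1,y0]])
    d=proj(s,(.61,0,.15))-a   # 30 mm
    sc=[]
    for k in range(0,80,2):
        e=a*0+(proj(s,(.61,0,.18-k/1000))-a)
        M=np.float32([[1,0,x0+e[0]],[0,1,y0+e[1]]])
        q=cv2.warpAffine(g,M,(x1-x0,y1-y0),flags=cv2.INTER_LINEAR|cv2.WARP_INVERSE_MAP)
        i=m>0; sc.append(np.corrcoef(q[i],tp[i])[0,1])
    k=2*int(np.argmax(sc)); e=proj(s,(.61,0,.18-k/1000))-a
    M=np.float32([[1,0,x0+e[0]],[0,1,y0+e[1]]])
    r,M=cv2.findTransformECC(tp,g,M,cv2.MOTION_TRANSLATION,(3,60,1e-5),m,1)
    sh=np.array([M[0,2]-x0,M[1,2]-y0])
    zs=np.arange(-5,80,.1); E=np.array([proj(s,(.61,0,.18-z/1000))-a for z in zs])
    j=np.argmin(np.linalg.norm(E-sh,axis=1))
    o=env.get_obs(); R=o["tool_rot"]; yaw=np.arctan2(R[1,0],R[0,0])
    dx=o["tool_pos"][:2]-GX; c,n=np.cos(.049),np.sin(.049)
    th=np.arctan2(-(dx[0]*c+dx[1]*n),.075+(-dx[0]*n+dx[1]*c))
    print("t %.2f sink %.1f mm (res px %.2f, r %.3f) theta pos %.3f yaw %.3f F"%(o["clock"],zs[j],np.linalg.norm(E[j]-sh),r,th,yaw-.049),np.round(o["wrist_force"],1))
    return s
E
python3 - <<'E'
from h import *
sink(True);sink()
E
```

```text
Traceback (most recent call last):
  File "h.py", line 42, in sink
    r,M=cv2.findTransformECC(tp,g,M,cv2.MOTION_TRANSLATION,(3,60,1e-5),m,1)
        ~~~~~~~~~~~~~~~~~~~~^^^^^^^^^^^^^^^^^^^^^^^^^^^^^^^^^^^^^^^^^^^^^^^
cv2.error: OpenCV(4.12.0) /io/opencv/modules/core/src/arithm.cpp:662: error: (-209:Sizes of input arguments do not match) The operation is neither 'array op array' (where arrays have the same size and the same number of channels), nor 'array op scalar', nor 'scalar op array' in function 'arithm_op'
```

Request:
play_rows --increments "-0.375 0.01 0 -0.05;-0.75 0.035 0 -0.1;-1.12 0.085 0 -0.15;-1.12 0.085 0 -0.15;-1.12 0.085 0 -0.15"

```text
clock: 5.65
tool_pos: [0.4696, 0.0605, 0.1045]
tool_rot: [[0.98, 0.198, 0.003], [0.198, -0.98, 0.001], [0.003, -0.001, -1.0]]
wrist_force: [-1.3, 5.2, 7.8]
opening: 0.013
```

Run:
```python
from h import *
s=sink(); cv2.imwrite("pics/s4.png",cv2.resize(s["img"][220:340,230:390,::-1],None,fx=5,fy=5,interpolation=cv2.INTER_CUBIC))
```

```text
Traceback (most recent call last):
  File "h.py", line 42, in sink
    r,M=cv2.findTransformECC(tp,g,M,cv2.MOTION_TRANSLATION,(3,60,1e-5),m,1)
        ~~~~~~~~~~~~~~~~~~~~^^^^^^^^^^^^^^^^^^^^^^^^^^^^^^^^^^^^^^^^^^^^^^^
cv2.error: OpenCV(4.12.0) /io/opencv/modules/core/src/arithm.cpp:662: error: (-209:Sizes of input arguments do not match) The operation is neither 'array op array' (where arrays have the same size and the same number of channels), nor 'array op scalar', nor 'scalar op array' in function 'arithm_op'
```

Run:
```python
t=open("h.py").read()
a=t.index("    M=np.float32([[1,0,x0+e[0]],[0,1,y0+e[1]]])\n    r,M"); b=t.index("    zs=np")
t=t[:a]+"""    M=np.float32([[1,0,-e[0]],[0,1,-e[1]]]); mf=np.zeros(b.shape,np.uint8); mf[y0:y1,x0:x1]=m
    r,M=cv2.findTransformECC(g,b,M,cv2.MOTION_TRANSLATION,(3,60,1e-5),mf,1)
    sh=-M[:,2]
"""+t[b:]
open("h.py","w").write(t)
from h import *
s=sink(True);s=sink(); cv2.imwrite("pics/s4.png",cv2.resize(s["img"][220:340,230:390,::-1],None,fx=5,fy=5,interpolation=cv2.INTER_CUBIC))
```

```text
t 5.75 sink -0.0 mm (res px 0.00, r 1.000) theta pos 0.158 yaw 0.150 F [-2.4  5.4  8.4]
t 5.80 sink -0.0 mm (res px 0.01, r 0.995) theta pos 0.158 yaw 0.150 F [-1.2  5.7  7.3]
```

View pics/s4.png

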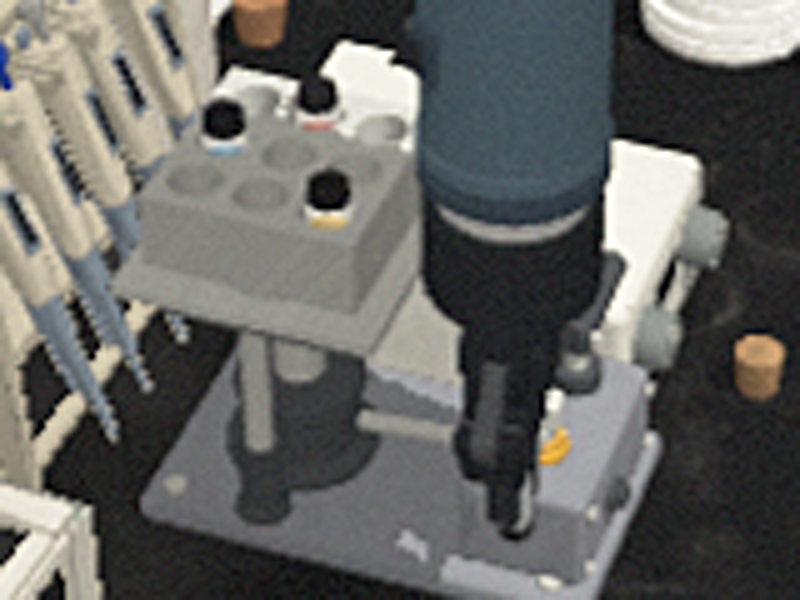

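Request:
play_rows --increments "-0.3 0.006 0 -0.04;-0.3 0.006 0 -0.04;-0.3 0.006 0 -0.04"

```text
clock: 6.05
tool_pos: [0.4669, 0.06, 0.1045]
tool_rot: [[0.972, 0.237, 0.003], [0.237, -0.972, 0.002], [0.003, -0.001, -1.0]]
wrist_force: [-1.1, 5.5, 7.6]
opening: 0.0138
```

```bash
python3 -c "
from h import *
sink()"
```

```text
t 6.10 sink -0.0 mm (res px 0.02, r 0.993) theta pos 0.194 yaw 0.190 F [-1.4  5.8  7.9]
```

Request:
play_rows --increments "-0.3 0.006 0 -0.04;-0.3 0.006 0 -0.04;-0.3 0.006 0 -0.04;-0.3 0.006 0 -0.04"

```text
clock: 6.43
tool_pos: [0.464, 0.0593, 0.1045]
tool_rot: [[0.961, 0.275, 0.003], [0.275, -0.961, 0.002], [0.003, -0.001, -1.0]]
wrist_force: [-1.8, 6.0, 8.5]
opening: 0.0135
```

```bash
python3 -c "
from h import *
sink()"
```

```text
t 6.48 sink -0.1 mm (res px 0.03, r 0.989) theta pos 0.234 yaw 0.230 F [-0.5  6.1  7.5]
```

Request:
play_rows --increments "-0.3 0.006 0 -0.04;-0.3 0.006 0 -0.04;-0.3 0.006 0 -0.04;-0.3 0.006 0 -0.04"

```text
clock: 6.82
tool_pos: [0.461, 0.0585, 0.1045]
tool_rot: [[0.95, 0.314, 0.003], [0.314, -0.95, 0.002], [0.003, -0.001, -1.0]]
wrist_force: [-1.4, 6.1, 8.3]
opening: 0.0134
```

```bash
python3 -c "
from h import *
sink()"
```

```text
t 6.87 sink -0.1 mm (res px 0.02, r 0.989) theta pos 0.275 yaw 0.270 F [-1.5  6.7  8.6]
```

Request:
play_rows --increments "-0.3 0.006 0 -0.04;-0.3 0.006 0 -0.04;-0.3 0.006 0 -0.04;-0.3 0.006 0 -0.04"

```text
clock: 7.2
tool_pos: [0.4581, 0.0575, 0.1045]
tool_rot: [[0.936, 0.351, 0.003], [0.351, -0.936, 0.002], [0.003, -0.001, -1.0]]
wrist_force: [-2.7, 7.0, 7.8]
opening: 0.0137
```

```bash
python3 -c "
from h import *
sink()"
```

```text
t 7.25 sink -0.1 mm (res px 0.05, r 0.986) theta pos 0.315 yaw 0.310 F [-1.8  7.4  8. ]
```

Request:
play_rows --increments "-0.3 0.006 0 -0.04;-0.3 0.006 0 -0.04;-0.3 0.006 0 -0.04;-0.3 0.006 0 -0.04"

```text
clock: 7.58
tool_pos: [0.4553, 0.0564, 0.1045]
tool_rot: [[0.921, 0.388, 0.002], [0.388, -0.921, 0.002], [0.003, -0.001, -1.0]]
wrist_force: [-2.5, 6.6, 8.8]
opening: 0.0134
```

```bash
python3 -c "
from h import *
sink()"
```

```text
t 7.63 sink -0.1 mm (res px 0.06, r 0.983) theta pos 0.355 yaw 0.350 F [-2.1  6.9  8.7]
```

Request:
play_rows --increments "-0.3 0.006 0 -0.04;-0.3 0.006 0 -0.04;-0.3 0.006 0 -0.04;-0.3 0.006 0 -0.04"

```text
clock: 7.97
tool_pos: [0.4525, 0.0552, 0.1045]
tool_rot: [[0.905, 0.425, 0.002], [0.425, -0.905, 0.002], [0.003, -0.001, -1.0]]
wrist_force: [-2.3, 6.4, 8.6]
opening: 0.0134
```

```bash
python3 -c "
from h import *
sink()"
```

```text
t 8.02 sink -0.1 mm (res px 0.06, r 0.980) theta pos 0.396 yaw 0.390 F [-3.3  7.1  8.8]
```

Request:
play_rows --increments "-0.3 0.006 0 -0.04;-0.3 0.006 0 -0.04;-0.3 0.006 0 -0.04;-0.3 0.006 0 -0.04"

```text
clock: 8.35
tool_pos: [0.4497, 0.0539, 0.1044]
tool_rot: [[0.887, 0.461, 0.002], [0.461, -0.887, 0.002], [0.003, -0.001, -1.0]]
wrist_force: [-2.7, 6.5, 9.2]
opening: 0.0139
```

```bash
python3 -c "
from h import *
sink()"
```

```text
t 8.40 sink -0.0 mm (res px 0.08, r 0.968) theta pos 0.436 yaw 0.430 F [-3.   5.6  9.5]
```

Request:
play_rows --increments "-0.3 0.006 0 -0.04;-0.3 0.006 0 -0.04;-0.3 0.006 0 -0.04;-0.3 0.006 0 -0.04"

```text
clock: 8.73
tool_pos: [0.447, 0.0525, 0.1044]
tool_rot: [[0.868, 0.496, 0.002], [0.496, -0.868, 0.002], [0.003, -0.001, -1.0]]
wrist_force: [-2.4, 7.2, 9.7]
opening: 0.0135
```

```bash
python3 -c "
from h import *
sink()"
```

```text
t 8.78 sink -0.0 mm (res px 0.11, r 0.960) theta pos 0.476 yaw 0.470 F [-2.9  6.8  9.8]
```

Request:
play_rows --increments "-0.3 0.006 0 -0.04;-0.3 0.006 0 -0.04;-0.3 0.006 0 -0.04;-0.3 0.006 0 -0.04"

```text
clock: 9.12
tool_pos: [0.4443, 0.0509, 0.1044]
tool_rot: [[0.848, 0.53, 0.002], [0.53, -0.848, 0.002], [0.003, -0.001, -1.0]]
wrist_force: [-2.3, 7.4, 10.8]
opening: 0.0137
```

```bash
python3 -c "
from h import *
sink()"
```

```text
t 9.17 sink 0.1 mm (res px 0.14, r 0.949) theta pos 0.517 yaw 0.510 F [-3.2  7.3 10.8]
```

Request:
play_rows --increments "-0.3 0.006 0 -0.04;-0.3 0.006 0 -0.04;-0.3 0.006 0 -0.04;-0.3 0.006 0 -0.04"

```text
clock: 9.5
tool_pos: [0.4417, 0.0493, 0.1044]
tool_rot: [[0.826, 0.564, 0.002], [0.564, -0.826, 0.002], [0.003, -0.001, -1.0]]
wrist_force: [-3.5, 8.2, 9.5]
opening: 0.0135
```

```bash
python3 -c "
from h import *
s=sink(); cv2.imwrite('pics/s5.png',cv2.resize(s['img'][220:340,230:390,::-1],None,fx=5,fy=5,interpolation=cv2.INTER_CUBIC))"
```

```text
t 9.55 sink 1.6 mm (res px 0.15, r 0.919) theta pos 0.557 yaw 0.550 F [-3.1  7.4 11.2]
```

View pics/s5.png

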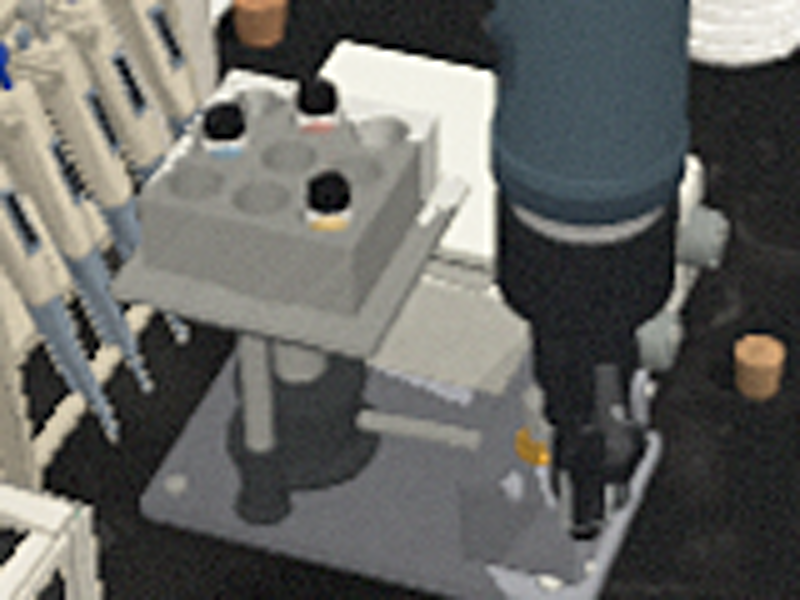

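Request:
play_rows --increments "0 0 0 0;0 0 0 0;0 0 0 0"

```text
clock: 9.8
tool_pos: [0.4417, 0.0493, 0.1044]
tool_rot: [[0.826, 0.564, 0.002], [0.564, -0.826, 0.002], [0.002, -0.001, -1.0]]
wrist_force: [-2.7, 6.4, 9.9]
opening: 0.0134
```

```bash
python3 -c "
from h import *
sink();sink()"
```

```text
t 9.85 sink 3.2 mm (res px 0.14, r 0.930) theta pos 0.557 yaw 0.550 F [-2.8  6.4 10.2]
t 9.90 sink 3.4 mm (res px 0.16, r 0.927) theta pos 0.557 yaw 0.550 F [-3.   7.3 10.6]
```

Request:
play_rows --increments "-0.15 0.002 0 -0.02;-0.15 0.002 0 -0.02;-0.15 0.002 0 -0.02;-0.15 0.002 0 -0.02;-0.15 0.002 0 -0.02;-0.15 0.002 0 -0.02;-0.15 0.002 0 -0.02;-0.15 0.002 0 -0.02"

```text
clock: 10.57
tool_pos: [0.4407, 0.0486, 0.1044]
tool_rot: [[0.815, 0.58, 0.002], [0.58, -0.815, 0.002], [0.003, -0.001, -1.0]]
wrist_force: [-2.7, 8.3, 10.2]
opening: 0.013
```

```bash
python3 -c "
from h import *
sink()"
```

```text
t 10.62 sink 12.3 mm (res px 0.23, r 0.927) theta pos 0.574 yaw 0.570 F [-3.3  8.  10.3]
```

Request:
play_rows --increments "0 0 0 0;0 0 0 0;0 0 0 0;0 0 0 0;0 0 0 0;0 0 0 0;0 0 0 0;0 0 0 0;0 0 0 0;0 0 0 0"

```text
clock: 11.45
tool_pos: [0.4407, 0.0486, 0.1044]
tool_rot: [[0.815, 0.58, 0.002], [0.58, -0.815, 0.002], [0.003, -0.001, -1.0]]
wrist_force: [-3.9, 8.5, 10.1]
opening: 0.0135
```

```bash
python3 -c "
from h import *
s=sink(); cv2.imwrite('pics/s6.png',cv2.resize(s['img'][220:340,230:390,::-1],None,fx=5,fy=5,interpolation=cv2.INTER_CUBIC))"
```

```text
t 11.50 sink 24.4 mm (res px 0.04, r 0.922) theta pos 0.574 yaw 0.570 F [-2.7  8.1  9.6]
```

View pics/s6.png

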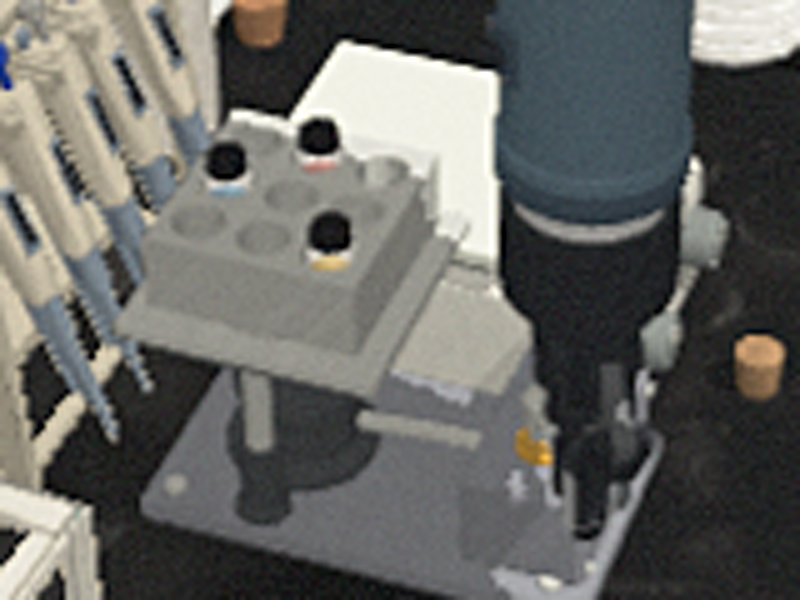

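Request:
play_rows --increments "0 0 0 0;0 0 0 0;0 0 0 0;0 0 0 0;0 0 0 0;0 0 0 0;0 0 0 0;0 0 0 0;0 0 0 0;0.15 0.002 0 0.02"

```text
clock: 12.33
tool_pos: [0.4412, 0.049, 0.1044]
tool_rot: [[0.826, 0.564, 0.001], [0.564, -0.826, 0.001], [0.001, -0.001, -1.0]]
wrist_force: [-5.4, 5.2, 12.5]
opening: 0.0135
```

```bash
python3 -c "
from h import *
sink()"
```

```text
t 12.38 sink 36.4 mm (res px 0.04, r 0.923) theta pos 0.562 yaw 0.548 F [-3.8  5.4 11.8]
```

Request:
play_rows --increments "0 0 0 0;0 0 0 0"

```text
clock: 12.55
tool_pos: [0.4414, 0.0491, 0.1044]
tool_rot: [[0.826, 0.564, 0.001], [0.564, -0.826, 0.002], [0.002, -0.001, -1.0]]
wrist_force: [-4.0, 6.5, 11.1]
opening: 0.0135
```

```bash
python3 -c "
from h import *
sink()"
```

```text
t 12.60 sink 39.0 mm (res px 0.03, r 0.923) theta pos 0.562 yaw 0.550 F [-4.4  6.7 11.8]
```

Request:
play_rows --increments "0 0 0 0;0.375 0.01 0 0.05;0.75 0.037 0 0.1;0.75 0.037 0 0.1;0.75 0.037 0 0.1"

```text
clock: 13.02
tool_pos: [0.4485, 0.0533, 0.1044]
tool_rot: [[0.878, 0.478, 0.002], [0.478, -0.878, 0.002], [0.003, -0.001, -1.0]]
wrist_force: [-2.0, 7.0, 10.2]
opening: 0.0134
```

```bash
python3 -c "
from h import *
sink();sink();s=sink()
cv2.imwrite('pics/s7.png',cv2.resize(s['img'][220:340,230:390,::-1],None,fx=5,fy=5,interpolation=cv2.INTER_CUBIC))
w=cal('wrist');cv2.imwrite('pics/w7.png',w['img'][:,:,::-1])"
```

```text
t 13.07 sink 41.0 mm (res px 0.03, r 0.935) theta pos 0.454 yaw 0.450 F [-1.4  6.9  8.6]
t 13.12 sink 41.1 mm (res px 0.02, r 0.936) theta pos 0.454 yaw 0.450 F [-2.5  7.3  9.1]
t 13.17 sink 41.1 mm (res px 0.02, r 0.935) theta pos 0.454 yaw 0.450 F [-2.   6.8  9.2]
```

View pics/s7.png

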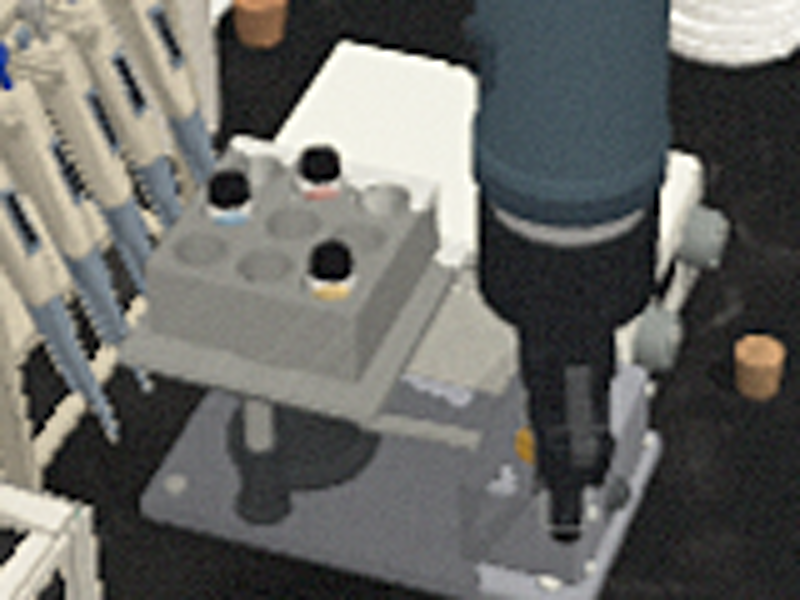

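View pics/w7.png

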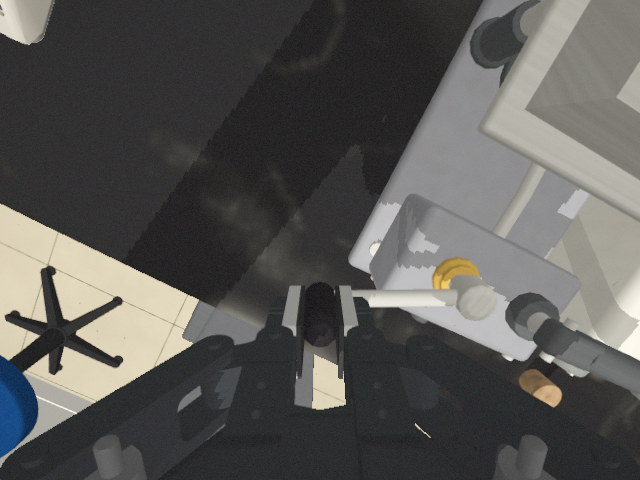

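Run:
```python
from h import *
w=cal('wrist'); 
# height of plat FL corner where ray passes horizontally nearest known XY
for (u,v) in [(481,129),(484,127)]:
    o,d=ray(w,u,v); z=np.array([onz(w,u,v,h)[:2] for h in np.arange(.09,.13,.001)]); e=np.linalg.norm(z-[.5467,.0348],axis=1); print(.09+.001*e.argmin(),e.min())
```

```text
0.104 0.0006959020774757865
0.106 0.0014056577458742157
```

Request:
play_rows --increments "-0.375 0.01 0 -0.05;-0.75 0.037 0 -0.1;-0.75 0.037 0 -0.1;-0.75 0.037 0 -0.1;-0.75 0.037 0 -0.1;-0.75 0.037 0 -0.1"

```text
clock: 13.77
tool_pos: [0.4414, 0.0492, 0.1044]
tool_rot: [[0.826, 0.564, 0.001], [0.564, -0.826, 0.002], [0.002, -0.001, -1.0]]
wrist_force: [-4.5, 6.0, 11.6]
opening: 0.0134
```

```bash
python3 -c "
from h import *
sink();sink()"
```

```text
t 13.82 sink 43.2 mm (res px 0.04, r 0.934) theta pos 0.561 yaw 0.550 F [-4.2  6.2 11. ]
t 13.87 sink 43.7 mm (res px 0.05, r 0.932) theta pos 0.561 yaw 0.550 F [-3.8  6.2 11.7]
```

Request:
play_rows --increments "0 0 0 0;0 0 0 0;0 0 0 0;0 0 0 0;0 0 0 0;0.375 0.01 0 0.05;0.75 0.037 0 0.1;1.12 0.085 0 0.15;1.12 0.085 0 0.15"

```text
clock: 14.62
tool_pos: [0.452, 0.055, 0.1045]
tool_rot: [[0.902, 0.432, 0.002], [0.432, -0.902, 0.002], [0.003, -0.001, -1.0]]
wrist_force: [-2.1, 7.4, 9.9]
opening: 0.0133
```

```bash
python3 -c "
from h import *
sink();s=sink()
cv2.imwrite('pics/s8.png',cv2.resize(s['img'][220:340,230:390,::-1],None,fx=5,fy=5,interpolation=cv2.INTER_CUBIC))"
```

```text
t 14.67 sink 47.6 mm (res px 0.01, r 0.927) theta pos 0.403 yaw 0.399 F [-2.8  8.   9.7]
t 14.72 sink 47.6 mm (res px 0.02, r 0.927) theta pos 0.403 yaw 0.400 F [-1.6  7.3  8.5]
```

View pics/s8.png

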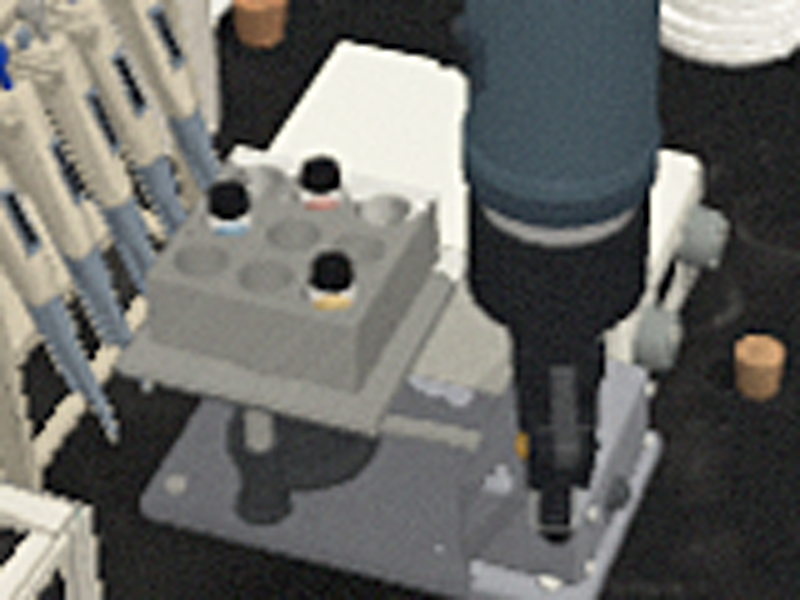

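Request:
play_rows --increments "-0.75 0.037 0 -0.1;-1.12 0.085 0 -0.15;-1.12 0.085 0 -0.15;-1.12 0.085 0 -0.15;-1.12 0.085 0 -0.15;-0.75 0.037 0 -0.1;-0.375 0.01 0 -0.05;0 0 0 0;0 0 0 0"

```text
clock: 15.47
tool_pos: [0.452, 0.055, 0.1044]
tool_rot: [[0.902, 0.432, 0.002], [0.432, -0.902, 0.002], [0.003, -0.001, -1.0]]
wrist_force: [-1.8, 7.3, 9.4]
opening: 0.0136
```

```bash
python3 -c "
from h import *
sink();sink()"
```

```text
t 15.52 sink 50.4 mm (res px 0.03, r 0.926) theta pos 0.403 yaw 0.399 F [-1.7  7.2  8.8]
t 15.57 sink 50.3 mm (res px 0.01, r 0.925) theta pos 0.403 yaw 0.400 F [-2.2  7.1  9.1]
```

Request:
play_rows --increments "0.75 0.037 0 0.1;1.49 0.15 0 0.2;2.22 0.335 0 0.3;2.57 0.455 0 0.35;2.57 0.455 0 0.35;2.57 0.455 0 0.35"

```text
clock: 16.07
tool_pos: [0.4781, 0.0616, 0.1045]
tool_rot: [[0.995, 0.098, 0.004], [0.098, -0.995, 0.001], [0.004, -0.001, -1.0]]
wrist_force: [0.6, 4.9, 5.2]
opening: 0.0133
```

```bash
python3 -c "
from h import *
sink()
w=cal('wrist');cv2.imwrite('pics/w9.png',w['img'][:,:,::-1])"
```

```text
t 16.12 sink 50.4 mm (res px 0.05, r 0.940) theta pos 0.044 yaw 0.050 F [1.4 5.4 5.8]
```

View pics/w9.png

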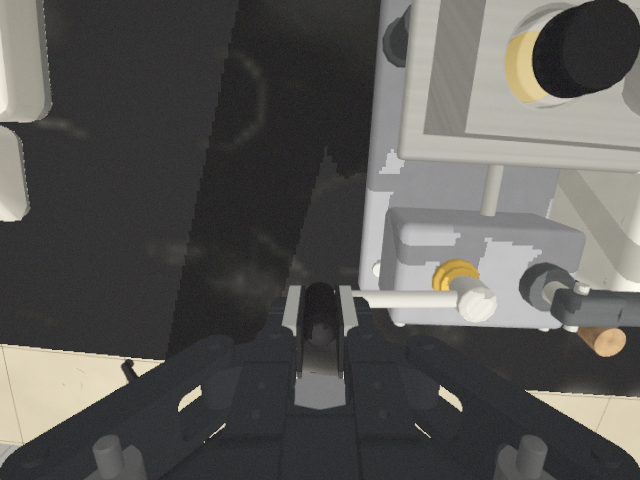

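Request:
play_rows --increments "0.15 0.002 0 0.02;0.3 0.006 0 0.04;0.3 0.006 0 0.04;0.3 0.006 0 0.04"

```text
clock: 16.5
tool_pos: [0.4802, 0.0617, 0.1045]
tool_rot: [[0.998, 0.059, 0.003], [0.059, -0.998, 0.001], [0.003, -0.001, -1.0]]
wrist_force: [-0.8, 4.8, 7.5]
opening: 0.013
```

```bash
python3 -c "
from h import *
sink()"
```

```text
t 16.55 sink 50.4 mm (res px 0.05, r 0.945) theta pos 0.016 yaw 0.010 F [-1.   4.   8.1]
```

Request:
play_rows --increments "0.08 0 0 0.01;0.08 0 0 0.01;0.08 0 0 0.01"

```text
clock: 16.8
tool_pos: [0.4808, 0.0617, 0.1045]
tool_rot: [[0.999, 0.049, 0.002], [0.049, -0.999, 0.001], [0.002, -0.001, -1.0]]
wrist_force: [-1.5, 3.6, 8.1]
opening: 0.0135
```

```bash
python3 -c "
from h import *
sink()"
```

```text
t 16.85 sink 50.4 mm (res px 0.04, r 0.944) theta pos 0.009 yaw 0.000 F [-2.3  4.4  8.3]
```

Request:
play_rows --increments "0.08 0 0 0.01;0.08 0 0 0.01;0.08 0 0 0.01"

```text
clock: 17.1
tool_pos: [0.4814, 0.0617, 0.1045]
tool_rot: [[0.999, 0.039, 0.002], [0.039, -0.999, 0.001], [0.002, -0.001, -1.0]]
wrist_force: [-3.1, 3.6, 8.2]
opening: 0.0133
```

Request:
play_rows --increments "0.07 0 0 0;0.07 0 0 0;0.07 0 0 0"

```text
clock: 17.35
tool_pos: [0.4815, 0.0617, 0.1044]
tool_rot: [[0.999, 0.039, 0.001], [0.039, -0.999, 0.001], [0.001, -0.001, -1.0]]
wrist_force: [-5.3, 4.2, 10.8]
opening: 0.0134
```

```bash
python3 -c "
from h import *
sink()"
```

```text
t 17.40 sink 50.5 mm (res px 0.05, r 0.944) theta pos -0.000 yaw -0.010 F [-4.   3.1  9.4]
```

Request:
play_rows --increments "0 0 0 0;0 0 0 0;0 0 0 0;0 0 0 0" --fingers 120

```text
clock: 17.73
tool_pos: [0.4819, 0.0608, 0.103]
tool_rot: [[0.999, 0.039, 0.0], [0.039, -0.999, -0.0], [0.0, 0.0, -1.0]]
wrist_force: [-0.6, 0.2, -0.4]
opening: 0.0451
```

Request:
play_rows --increments "0 0 -2 0;0 0 -5 0;0 0 -8 0;0 0 -10 0.12;2 0 -11 0.24;5 0 -11 0.36;8 -1.3 -11 0.48;11 -1.3 -11 0.6;13.1 -1.3 -11 0.72;13.1 -1.3 -11 0.84"

```text
clock: 18.57
tool_pos: [0.6158, 0.0788, 0.2118]
tool_rot: [[0.691, -0.722, 0.002], [-0.722, -0.691, -0.0], [0.001, -0.001, -1.0]]
wrist_force: [-0.7, -0.0, 0.2]
opening: 0.045
```

```bash
python3 -c "
from h import *
o=env.get_obs();print(o['tool_pos'],o['q'],o['opening'],o['wrist_force'])
for n in ('top','scene'):
    s=cal(n);x,y=((210,185) if n=='top' else (230,220))
    cv2.imwrite(f'pics/{n}10.png',cv2.resize(s['img'][y:y+120,x:x+160,::-1],None,fx=5,fy=5,interpolation=cv2.INTER_CUBIC))"
```

```text
[0.61577285 0.07876318 0.2118327 ] [-2.98926044e+00  2.27367337e+01  7.94201390e+01 -5.32859521e-03
  7.77441681e+01  1.33269758e+02] 0.045000571560309614 [-0.68432683 -0.00935218  0.24597541]
```

View pics/top10.png

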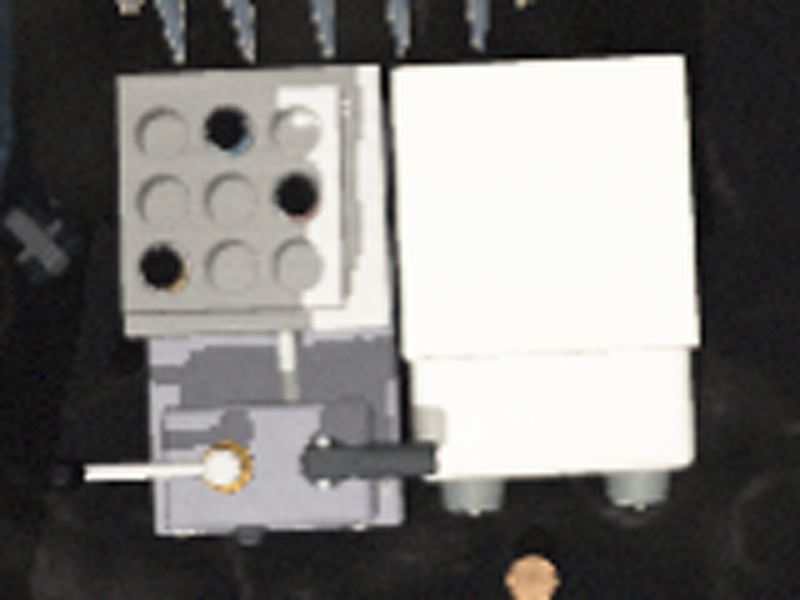

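View pics/scene10.png

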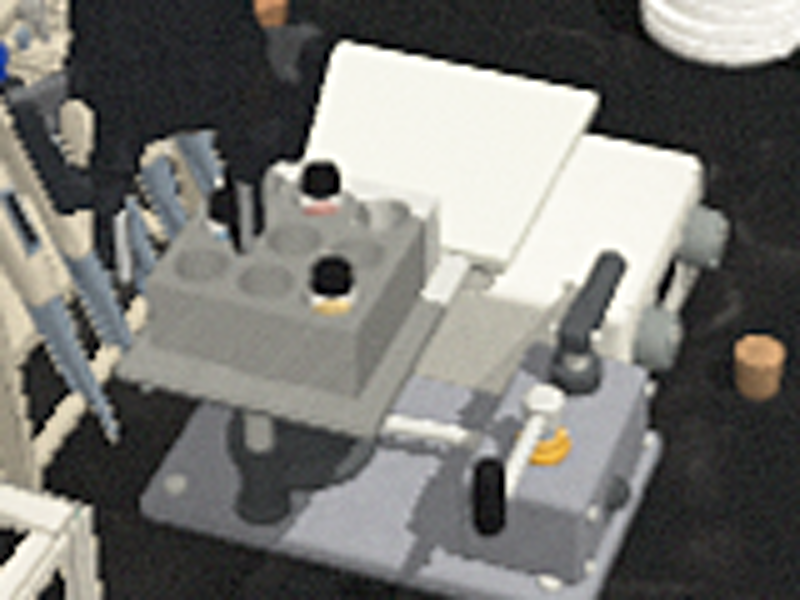

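```bash
cat >> h.py <<'E'
def block(o,r,b,zc,c):
    # caps (orange corner -x+y, red -y, blue +x): similarity fit with p
    P=np.array([onz(c,*q,zc)[:2] for q in (o,r,b)]); L=np.array([[-1,1],[0,-1],[1,0]])*.032
    A=[];y=[]
    for l,p in zip(L,P): A+= [[l[0],-l[1],1,0],[l[1],l[0],0,1]]; y+=[p[0],p[1]]
    s,res,_,_=np.linalg.lstsq(np.array(A),np.array(y),rcond=None)
    print("block centre",np.round(s[2:],4),"yaw",np.degrees(np.arctan2(s[1],s[0])),"pitch",32*np.hypot(*s[:2]),"res",res)
E
python3 - <<'E'
from h import *
np.set_printoptions(precision=4,suppress=True)
t=cal("top");s=cal("scene");T=lambda x,y:Z(x,y,210,185); S=lambda x,y:Z(x,y,230,220)
block(T(162,267),T(297,195),T(227,129),.1615,t)
P=[onz(t,*T(*a),.0997) for a in [(380,66),(393,332),(125,337),(118,76)]];print("plat",np.array(P),np.mean(P,0),[np.linalg.norm(P[i]-P[i-1])for i in range(4)])
P=[onz(t,*T(*a),.099) for a in [(390,67),(686,57),(697,345),(403,356)]];print("stir",np.array(P),np.mean(P,0),[np.linalg.norm(P[i]-P[i-1])for i in range(4)])
for n,a,b in(("pl fl",(125,337),(377,438)),("st fr",(697,345),(600,95)),("st fl",(403,356),(500,265)),("st br",(686,57),(340,42))):
    p,e=tri(ray(t,*T(*a)),ray(s,*S(*b)));print(n,p,e)
E
```

```text
block centre [ 0.6108 -0.0209] yaw 2.195674965314085 pitch 32.04695907917401 res [0.]
plat [[ 0.6815 -0.0885  0.0997]
 [ 0.5505 -0.0965  0.0997]
 [ 0.5467  0.035   0.0997]
 [ 0.6755  0.041   0.0997]] [ 0.6136 -0.0272  0.0997] [np.float64(0.12963487055991474), np.float64(0.13128828064081613), np.float64(0.13158078327020734), np.float64(0.1289675997291038)]
stir [[ 0.6811 -0.0934  0.099 ]
 [ 0.6876 -0.2395  0.099 ]
 [ 0.5454 -0.2455  0.099 ]
 [ 0.5388 -0.1015  0.099 ]] [ 0.6132 -0.17    0.099 ] [np.float64(0.1425926540357415), np.float64(0.14621586489043292), np.float64(0.14229874046378468), np.float64(0.14412553931341573)]
pl fl [0.5457 0.035  0.0968] [np.float64(0.0012067427534316509), np.float64(0.0012067427534315325)]
st fr [ 0.5439 -0.246   0.0987] [np.float64(0.0016240496089908135), np.float64(0.0016240496089906023)]
st fl [ 0.5392 -0.1013  0.096 ] [np.float64(0.00036292332147650814), np.float64(0.00036292332147627623)]
st br [ 0.6881 -0.2395  0.0979] [np.float64(0.0003593751050538804), np.float64(0.00035937510505398493)]
```

Request:
play_rows --increments "0.4 1 0 0.12;0.85 2 0 0.24;0.85 2 0 0.36;0.85 2 0 0.48;0.85 2 0 0.6;0.85 2 0 0.718;0.85 2 3 0.718;0.85 2 5 0.718;0.85 2 6 0.718;0.85 2 6 0.718" --fingers 90

```text
clock: 19.6
tool_pos: [0.6014, 0.0591, 0.1504]
tool_rot: [[0.054, -0.999, -0.005], [-0.999, -0.054, 0.0], [-0.001, 0.005, -1.0]]
wrist_force: [-0.5, -0.4, -0.8]
opening: 0.0553
```

```bash
python3 -c "
from h import *
o=env.get_obs();print(o['tool_pos'],o['q'],o['opening'],o['wrist_force'])
s=cal('wrist');cv2.imwrite(f'pics/w11.png',s['img'][:,:,::-1])
s=cal('scene');cv2.imwrite(f'pics/s11.png',cv2.resize(s['img'][220:340,230:390,::-1],None,fx=5,fy=5,interpolation=cv2.INTER_CUBIC))"
```

```text
[0.60136181 0.05907224 0.15041435] [-4.95410227e+00  2.40479762e+01  8.63862237e+01 -2.79421851e-03
  6.98629377e+01  1.71976831e+02] 0.05534917943961058 [-0.46016769 -0.44993184 -0.82443794]
```

View pics/w11.png

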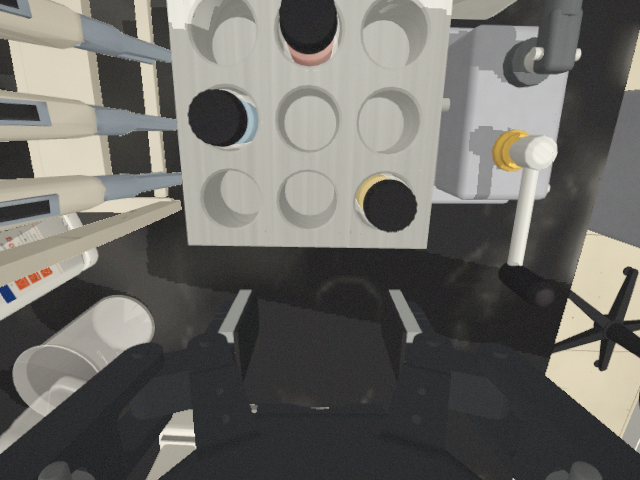

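View pics/s11.png

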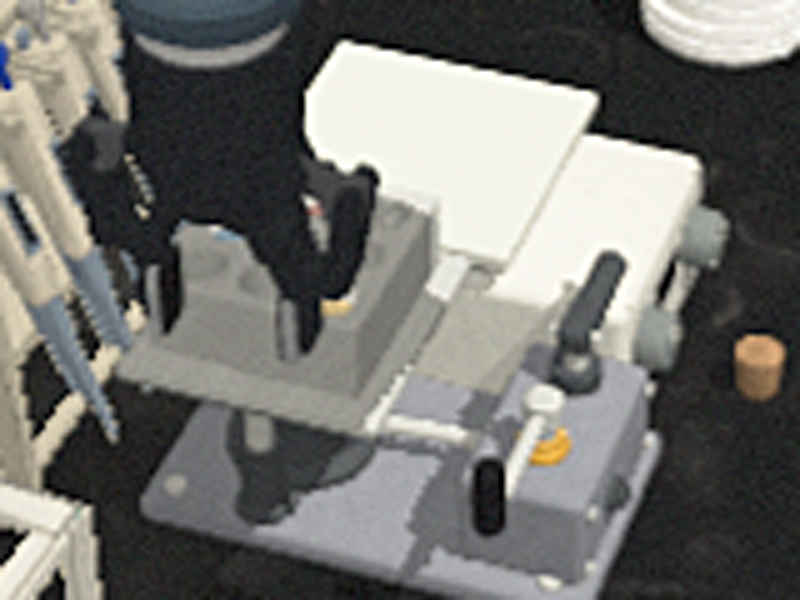

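Request:
play_rows --increments "0 -0.6 1 0;0 -0.6 2 0;0 -0.6 3 0;0 -0.6 3.8 0;0 -0.6 3.8 0;0 -0.6 3.8 0"

```text
clock: 20.2
tool_pos: [0.609, 0.0594, 0.1138]
tool_rot: [[0.052, -0.999, -0.002], [-0.999, -0.052, 0.0], [-0.0, 0.002, -1.0]]
wrist_force: [0.5, -0.1, 0.1]
opening: 0.0552
```

```bash
python3 -c "
from h import *
o=env.get_obs();print(o['tool_pos'],o['wrist_force'])
s=cal('wrist');cv2.imwrite(f'pics/w12.png',s['img'][:,:,::-1])
s=cal('scene');cv2.imwrite(f'pics/s12.png',cv2.resize(s['img'][220:340,230:390,::-1],None,fx=5,fy=5,interpolation=cv2.INTER_CUBIC))"
```

```text
[0.60895573 0.05935105 0.11379181] [ 0.47941124 -0.14976638  0.05615851]
```

View pics/w12.png

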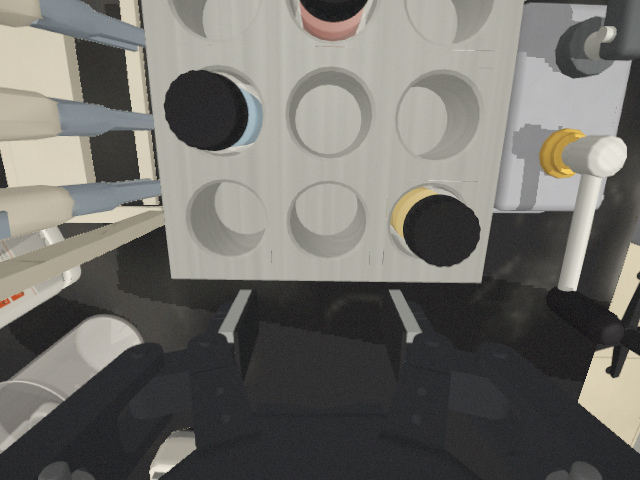

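View pics/s12.png

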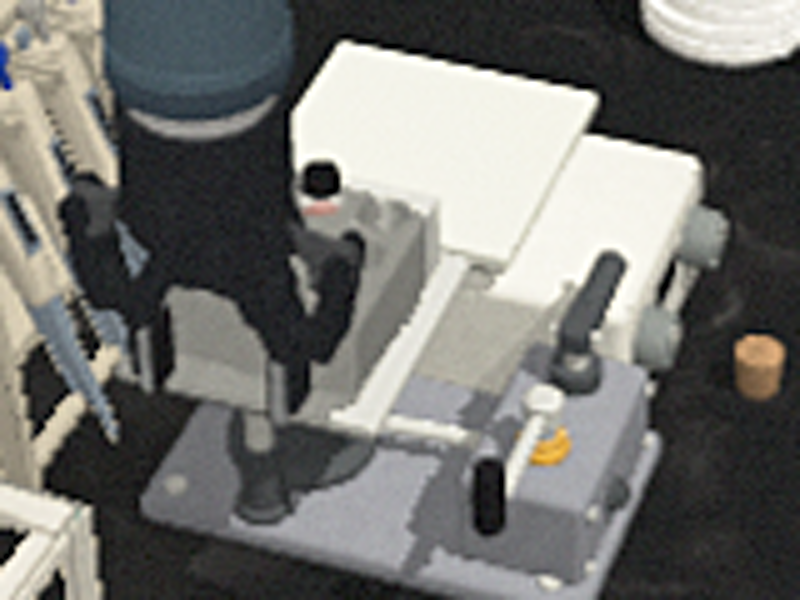

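Request:
play_rows --increments "0.3 0 0 0;0.6 0 0 0;0.9 0 0 0;1.1 0 0 0;1.25 0 0 0;1.4 0 0 0;1.5 0 0 0;1.6 0 0 0;1.7 0 0 0;1.8 0 0 0"

```text
clock: 21.13
tool_pos: [0.6102, 0.0426, 0.1148]
tool_rot: [[0.051, -0.999, -0.001], [-0.999, -0.051, 0.002], [-0.002, 0.001, -1.0]]
wrist_force: [-1.4, 6.1, 2.9]
opening: 0.0551
```

Request:
play_rows --increments "0.1 0 0 0;0.2 0 0 0;0.3 0 0 0;0.4 0 0 0;0.5 0 0 0;0.6 0 0 0"

```text
clock: 21.63
tool_pos: [0.6105, 0.0371, 0.1148]
tool_rot: [[0.052, -0.999, -0.001], [-0.999, -0.052, 0.002], [-0.002, 0.0, -1.0]]
wrist_force: [-0.8, 6.7, 0.8]
opening: 0.0553
```

```bash
python3 -c "
from h import *
o=env.get_obs();print(o['tool_pos'],o['wrist_force'])
s=cal('wrist');cv2.imwrite(f'pics/w13.png',s['img'][:,:,::-1])"
```

```text
[0.61047243 0.03710644 0.11483802] [-0.8151997   6.72958263  0.78109414]
```

View pics/w13.png

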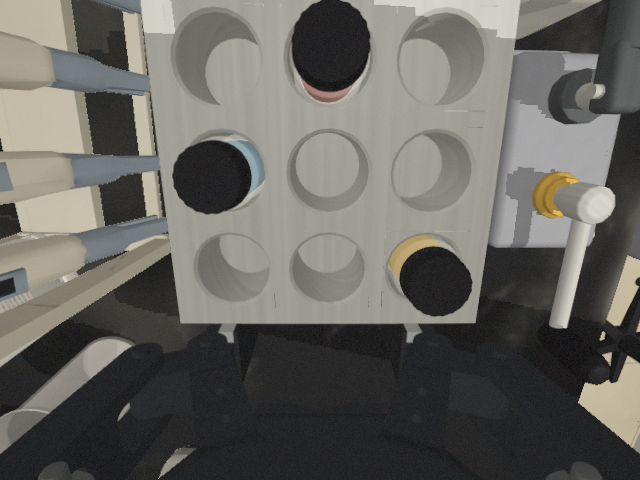

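Request:
play_rows --increments "0.2 0.01 0 0;0.4 0.02 0 0;0.6 0.03 0 0;0.8 0.04 0 0;1.0 0.05 0 0;1.2 0.06 0 0;1.4 0.07 0 0;1.6 0.08 0 0;1.8 0.09 0 0;2.0 0.1 0 0"

```text
clock: 22.52
tool_pos: [0.6107, 0.017, 0.1148]
tool_rot: [[0.052, -0.999, -0.0], [-0.999, -0.052, 0.002], [-0.002, 0.0, -1.0]]
wrist_force: [0.9, 7.1, 0.5]
opening: 0.0552
```

Request:
play_rows --increments "0.2 0.01 0 0;0.4 0.02 0 0;0.6 0.03 0 0;0.8 0.04 0 0;1.0 0.05 0 0;1.2 0.06 0 0;1.4 0.07 0 0;1.6 0.08 0 0;1.8 0.09 0 0;2.0 0.1 0 0"

```text
clock: 23.35
tool_pos: [0.6108, -0.0031, 0.1148]
tool_rot: [[0.052, -0.999, -0.0], [-0.999, -0.052, 0.002], [-0.002, 0.0, -1.0]]
wrist_force: [0.5, 6.0, 1.1]
opening: 0.0551
```

```bash
python3 -c "
from h import *
o=env.get_obs();print(o['tool_pos'],o['wrist_force'])
s=cal('wrist');cv2.imwrite(f'pics/w14.png',s['img'][:,:,::-1])
s=cal('scene');cv2.imwrite(f'pics/s14.png',cv2.resize(s['img'][220:340,230:390,::-1],None,fx=5,fy=5,interpolation=cv2.INTER_CUBIC))"
```

```text
[ 0.61076944 -0.00305974  0.11482054] [0.53447782 6.0290352  1.07326246]
```

View pics/w14.png

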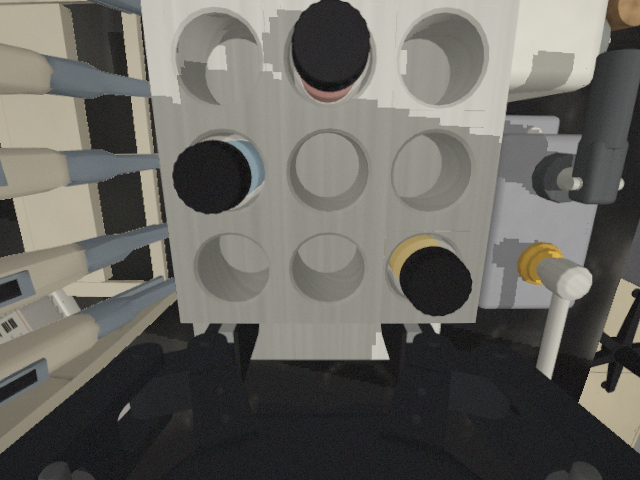

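View pics/s14.png

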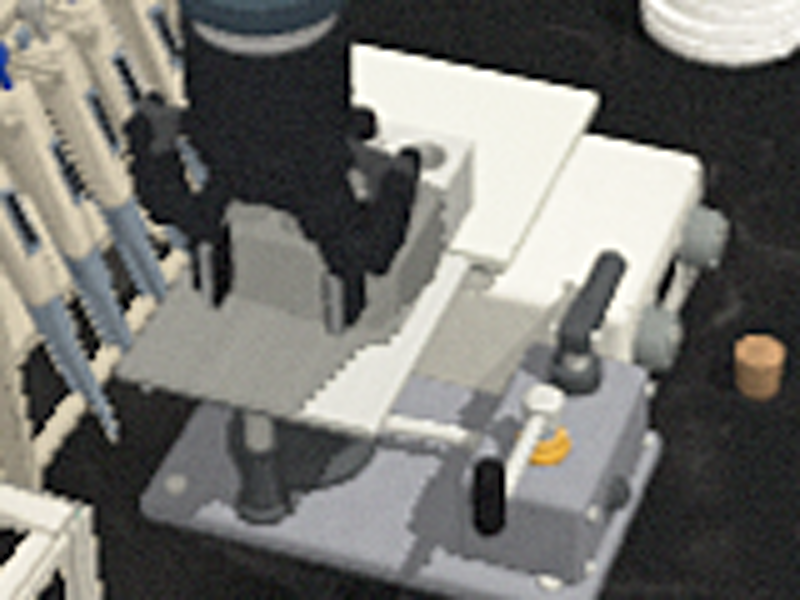

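Request:
play_rows --increments "0.2 0.01 0 0;0.4 0.02 0 0;0.6 0.03 0 0;0.8 0.04 0 0;1.0 0.05 0 0;1.2 0.06 0 0;1.4 0.07 0 0;1.6 0.08 0 0;1.8 0.09 0 0;2.0 0.1 0 0"

```text
clock: 24.28
tool_pos: [0.6109, -0.0228, 0.1151]
tool_rot: [[0.052, -0.999, 0.0], [-0.999, -0.052, 0.003], [-0.003, -0.0, -1.0]]
wrist_force: [-0.3, 7.0, 3.1]
opening: 0.0557
```

Request:
play_rows --increments "0.2 0.01 0 0;0.4 0.02 0 0;0.6 0.03 0 0;0.8 0.04 0 0;1.0 0.05 0 0;1.2 0.06 0 0;1.4 0.07 0 0;1.6 0.08 0 0;1.8 0.09 0 0;2.0 0.1 0 0"

```text
clock: 25.12
tool_pos: [0.6114, -0.0425, 0.1156]
tool_rot: [[0.052, -0.999, 0.001], [-0.999, -0.052, 0.003], [-0.003, -0.001, -1.0]]
wrist_force: [0.3, 8.4, 4.4]
opening: 0.0554
```

```bash
python3 -c "
from h import *
o=env.get_obs();print(o['tool_pos'],o['wrist_force'])
s=cal('wrist');cv2.imwrite(f'pics/w15.png',s['img'][:,:,::-1])"
```

```text
[ 0.61140695 -0.04249168  0.11564561] [0.28960687 8.41596137 4.44841854]
```

View pics/w15.png

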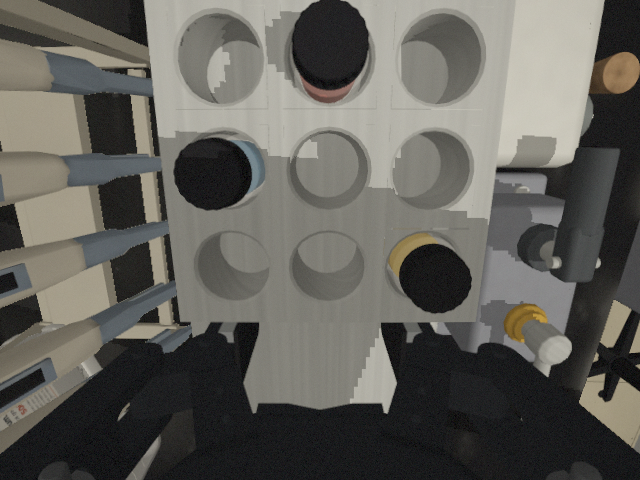

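Request:
play_rows --increments "0.2 0.01 0 0;0.4 0.02 0 0;0.6 0.03 0 0;0.8 0.04 0 0;1.0 0.05 0 0;1.2 0.06 0 0;1.4 0.07 0 0;1.6 0.08 0 0;1.8 0.09 0 0;2.0 0.1 0 0"

```text
clock: 26.0
tool_pos: [0.6111, -0.0627, 0.1151]
tool_rot: [[0.052, -0.999, 0.0], [-0.999, -0.052, 0.003], [-0.003, -0.0, -1.0]]
wrist_force: [0.6, 7.5, 2.7]
opening: 0.0555
```

Request:
play_rows --increments "0.2 0.01 0 0;0.4 0.02 0 0;0.6 0.03 0 0;0.8 0.04 0 0;1.0 0.05 0 0;1.2 0.06 0 0;1.4 0.07 0 0;1.6 0.08 0 0;1.8 0.09 0 0;2.0 0.1 0 0"

```text
clock: 26.83
tool_pos: [0.6107, -0.0848, 0.1144]
tool_rot: [[0.052, -0.999, -0.001], [-0.999, -0.052, 0.0], [-0.001, 0.001, -1.0]]
wrist_force: [0.1, 4.6, -3.8]
opening: 0.0553
```

```bash
python3 -c "
from h import *
o=env.get_obs();print(o['tool_pos'],o['wrist_force'])
s=cal('wrist');cv2.imwrite(f'pics/w16.png',s['img'][:,:,::-1])
s=cal('scene');cv2.imwrite(f'pics/s16.png',cv2.resize(s['img'][220:340,230:390,::-1],None,fx=5,fy=5,interpolation=cv2.INTER_CUBIC))
s=cal('top');cv2.imwrite(f'pics/t16.png',cv2.resize(s['img'][185:305,210:370,::-1],None,fx=5,fy=5,interpolation=cv2.INTER_CUBIC))"
```

```text
[ 0.61069739 -0.08478149  0.11440789] [ 0.13713212  4.5707973  -3.75726139]
```

View pics/s16.png

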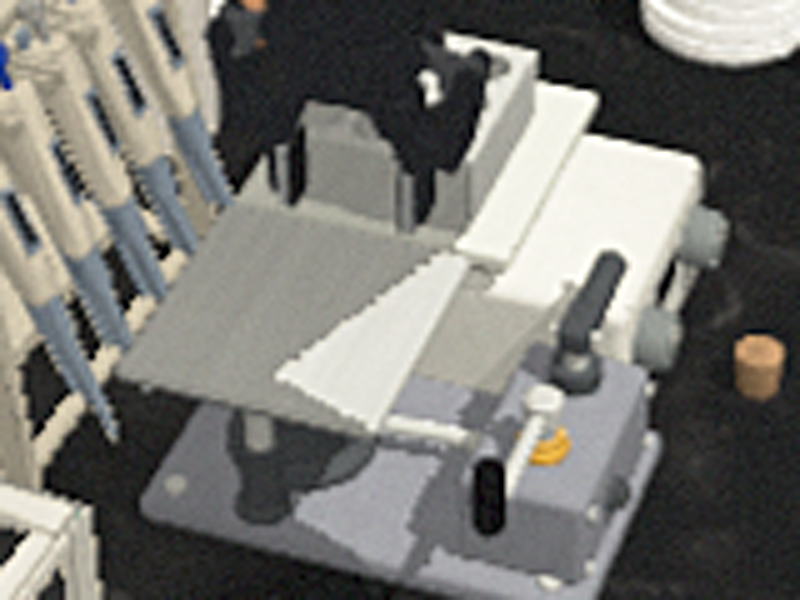

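View pics/t16.png

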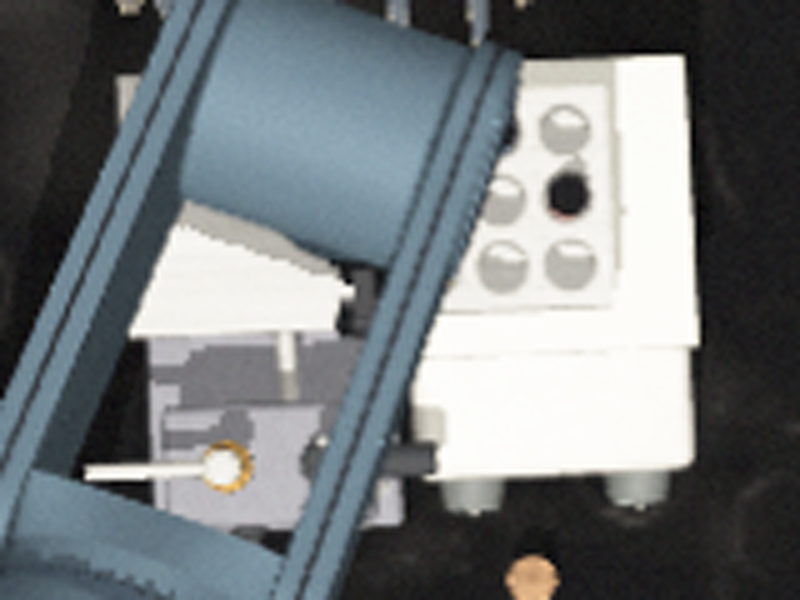

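View pics/w16.png

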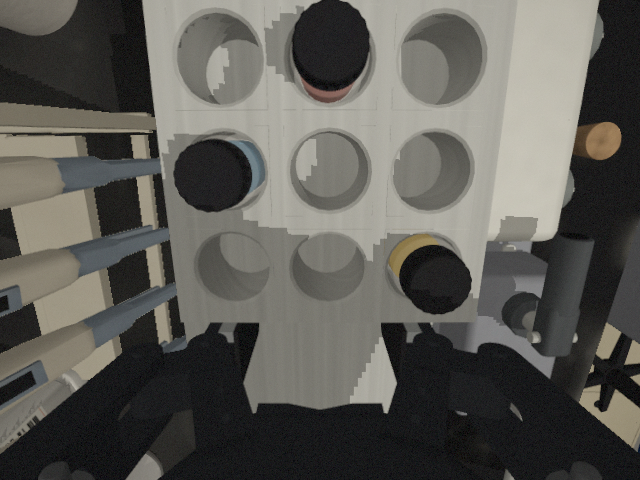

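Run:
```python
from h import *
t=cal("top");T=lambda x,y:Z(x,y,210,185)
p=onz(t,*T(569,194),.161);print(p,"centre est",p[:2]+.032*np.array([-.045,.999]))
```

```text
[ 0.61366919 -0.18048602  0.161     ] centre est [ 0.61222919 -0.14851802]
```

Request:
play_rows --increments "0.2 0.01 0 0;0.4 0.02 0 0;0.6 0.03 0 0;0.8 0.04 0 0;1.0 0.05 0 0;1.2 0.06 0 0;1.4 0.07 0 0;1.6 0.08 0 0;1.8 0.09 0 0;2.0 0.1 0 0"

```text
clock: 27.87
tool_pos: [0.6112, -0.1049, 0.1149]
tool_rot: [[0.052, -0.999, 0.0], [-0.999, -0.052, 0.0], [-0.0, -0.0, -1.0]]
wrist_force: [-0.3, 4.7, -1.2]
opening: 0.0555
```

Request:
play_rows --increments "0.08 0 0 0;0.12 0 0 0;0.15 0 0 0;0.15 0 0 0"

```text
clock: 28.2
tool_pos: [0.6112, -0.1063, 0.1149]
tool_rot: [[0.052, -0.999, 0.0], [-0.999, -0.052, 0.0], [-0.0, -0.0, -1.0]]
wrist_force: [-0.4, 4.6, -0.5]
opening: 0.0553
```

Request:
play_rows --increments "-0.2 0 0 0;-0.6 0 0 0;-1.2 0 0 0;-2 0 0 0;-3 0 0 0;-3.5 0 -2 0;-4 0 -5 0;-4 0 -9 0;-4 0 -12 0;-4 0 -12 0"

```text
clock: 29.03
tool_pos: [0.6125, -0.0662, 0.2428]
tool_rot: [[0.053, -0.999, 0.013], [-0.999, -0.053, -0.004], [0.005, -0.012, -1.0]]
wrist_force: [0.7, 0.3, 1.2]
opening: 0.0553
```

Request:
play_rows --increments "-3 2 0 0;-6 5 0 0;-8 9 0 0;-8 13 0 0;-8 16 0 0;-8 18 0 0;-8 18 0 0"

```text
clock: 29.62
tool_pos: [0.4211, 0.0055, 0.2348]
tool_rot: [[0.053, -0.999, -0.002], [-0.999, -0.053, -0.0], [0.0, 0.002, -1.0]]
wrist_force: [-0.6, -0.7, -0.4]
opening: 0.0554
```

```bash
python3 -c "
from h import *
o=env.get_obs();print(o['clock'],o['tool_pos'],o['wrist_force'])
s=cal('scene');cv2.imwrite(f'pics/s17.png',cv2.resize(s['img'][220:340,230:390,::-1],None,fx=5,fy=5,interpolation=cv2.INTER_CUBIC))
s=cal('top');cv2.imwrite(f'pics/t17.png',cv2.resize(s['img'][185:305,210:370,::-1],None,fx=5,fy=5,interpolation=cv2.INTER_CUBIC))"
```

```text
29.6167 [0.42112025 0.00551854 0.2347764 ] [-0.55242634 -0.66549307 -0.44378154]
```

View pics/s17.png

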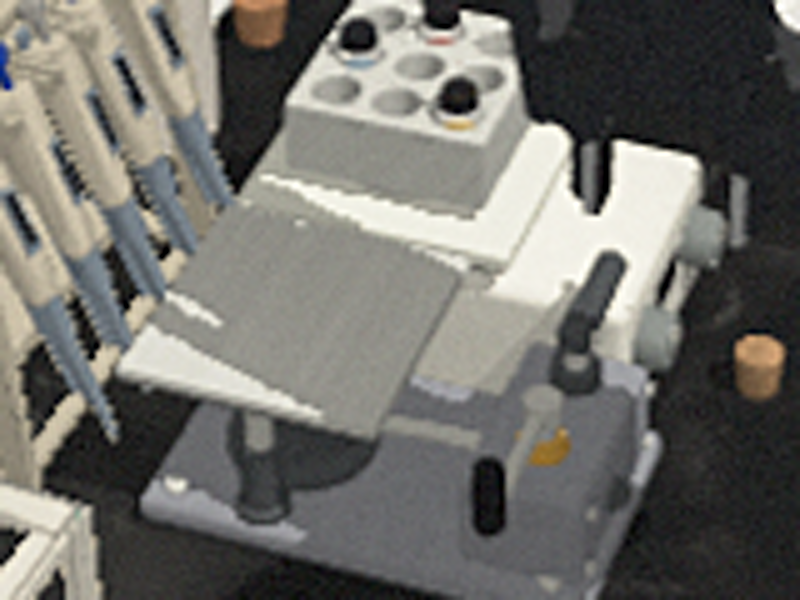

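View pics/t17.png

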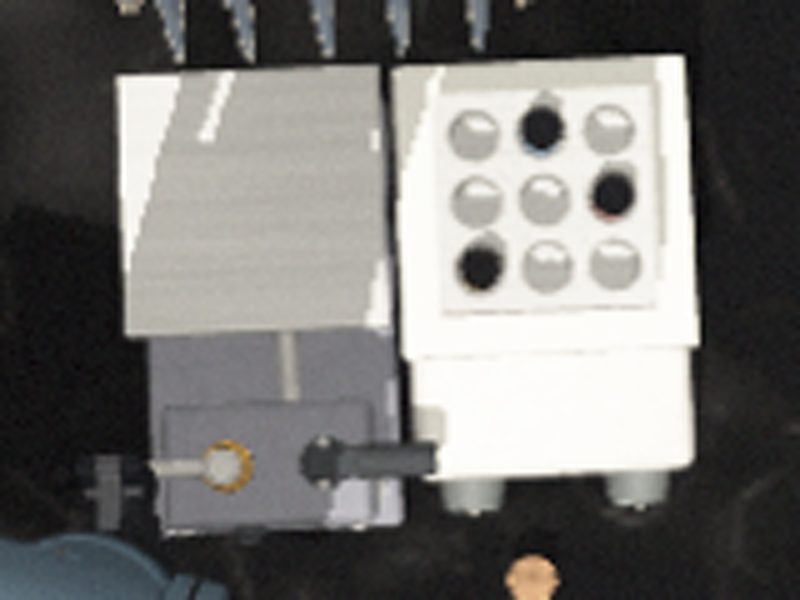

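Run:
```python
from h import *
t=cal("top");T=lambda x,y:Z(x,y,210,185)
block(T(479,266),T(614,194),T(542,128),.1605,t)
# direct: platform corner vs plate in the scene
s=cal("scene");S=lambda x,y:Z(x,y,230,220)
for n,a,b in(("pl fl",(125,337),(377,438)),("pl fr",(391,333),(465,270)),("st fl",(403,356),(497,262)),("pl bl",(118,76),(118,375))):
    p,e=tri(ray(t,*T(*a)),ray(s,*S(*b)));print(n,np.round(p,4),np.round(e,4))
cv2.imwrite('pics/gap.png',cv2.resize(s['img'][255:300,280:340,::-1],None,fx=13,fy=13,interpolation=cv2.INTER_CUBIC))
w=cal('wrist');cv2.imwrite('pics/w18.png',w['img'][:,:,::-1])
```

```text
block centre [ 0.6127 -0.1693] yaw 2.423329297077754 pitch 32.07850136493568 res [2.60007619e-07]
pl fl [0.5457 0.035  0.0968] [0.0012 0.0012]
pl fr [ 0.5525 -0.0944  0.0937] [0.0025 0.0025]
st fl [ 0.5399 -0.101   0.0977] [0.0011 0.0011]
pl bl [0.675  0.0411 0.0958] [0.0011 0.0011]
```

View pics/gap.png

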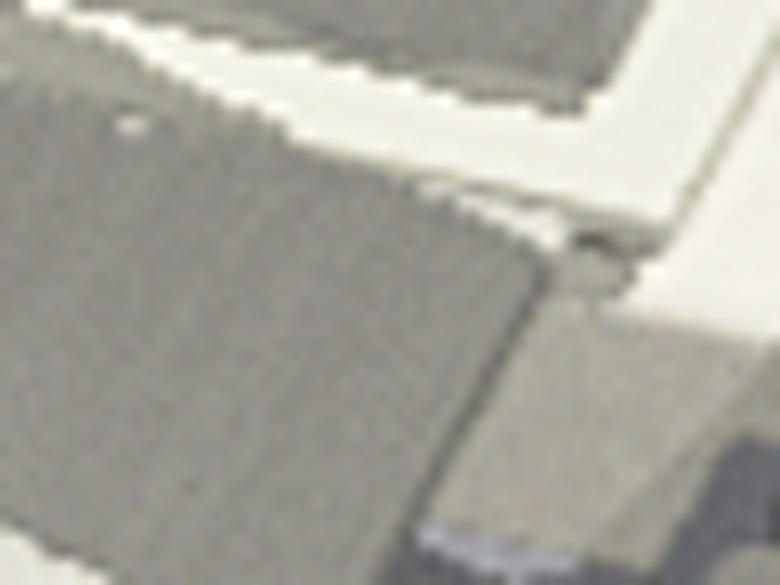

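```bash
python3 -c "
from rig import env,job
print(job.job_done()); print(env.get_obs()['clock'])"
```

```text
the job is handed in; nothing more can be done
None
the job is handed in; nothing more can be done
```

The block is on the stirrer's plate, centred to about 1 mm, with all three vials in it. The valve is shut, and I handed the job in at about 30 s. One check, the platform's height against the plate, is less certain than the rest.

- **Lowering:** The platform started sinking at about 0.53 rad and went down at 5 to 14 mm/s. I stopped it twice short of flush to measure before the last small opening. I closed the valve until it met its seat, with about 5 N at the wrist. A picture taken after I let go showed the lever back where it started.
- **Flushness:** Tracking the block in the scene camera gave 50.4 mm of sink, which puts the platform at 99.6 mm. Touching the plate gave 99.1 mm, so the platform should be about 0.5 mm above it.
    - **Disagreement:** Coarser corner measurements from two cameras put the platform 1 to 4 mm below the plate. I give these less weight because they scatter by several millimetres.
    - **During the push:** The tool rose nearly 1 mm and the upward force on it grew while the block crossed the gap, which could mean a small step. I did not touch the platform to settle it.
- **Sliding:** I pushed the block with both fingers at about 24 mm/s, and the wrist force readings stayed under 9 N.
- **Last check:** The block's centre measured (0.6127, -0.1693) m, and the plate's centre (0.6132, -0.170) m. The arm was clear of everything, and the stopper looked unmoved. I did not check the beaker and the bottle again, but the arm never worked near them.

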